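# Load the counter scale's battery

## Robot

A 7-joint arm with a two-finger parallel gripper is mounted at the origin on the work surface. World frame = base frame: x ahead of the robot, y to its left, z up, the work surface at z = 0. Lengths are in mm, angles in rad, forces in N, time in s.
With the tool pointing down it reaches from about 350 to 900 mm from the base axis. Payload 7.2 kg.
Tool frame: the origin (TCP) lies midway between the tips of the shut fingers; the grasp point (between the pads) lies 19 mm behind it (arm.hold_point_z is the distance from the TCP to the grasp point, in mm); z points along the fingers, y is the direction in which the jaws open and shut (so a half turn about z gives the same grasp; the last joint's range is limited). The gripper opens to 85 mm and grips with 20 to 120 N. Pads are 22 mm wide; open, the fingers measure 114 mm over their backs; the gripper's body (76 mm by 85 mm) begins 54 mm behind the grasp point. The pads swing forward as they close: fully open they stand 13 mm farther back than shut.
Start: joints at [1.208, 0.411, -0.013, 1.596, 0.006, 1.134, -0.082], TCP at [181.581, -598.045, 209.797] pointing down, gripper open.
Joint ranges: [-2.95, 2.95], [-0.29, 1.99], [-1.47, 1.44], [0.14, 2.54], [-1.03, 4.17], [0.13, 1.85], [-2.86, 2.86]. Speed limits (rad/s): [2.39, 2.39, 3.01, 3.01, 3.14, 3.14, 3.14].

## Interface

Orientations are given as a unit quaternion [w, x, y, z].
In Python, from station import arm gives the robot as it stands. The module is installed in compiled form; this text tells all that it offers.
- The arm moves only by the tool arm_command, never from a script. Its argument "plan" is a list of rows, each a list of 3 entries, a list of its own where there are three numbers: the turn, a rotation vector about the tool's x, y, z in rad, then the shift along the tool's x, y, z in m, then the opening in per cent of the stroke, from 0 (shut) to 100 (fully open). A call has 1 to 12 rows; each row is the pose to reach, as a shift and turn from the pose commanded when the call began, along the tool's axes at that moment; what a row does not reach only later rows make up. A row lasts 1/8 s, in which the tool goes at most 62.5 mm and 10.7 degrees, less where a joint would pass 70% of its speed; a pose out of reach is approached as far as the arm can. A call with a gripper value outside its range is refused whole. The fingers move at their own pace and stop on an object; "force" is the grip in N (left out, the last holds). Time passes only in rows, so rows that repeat a pose let the fingers close. It gives the time, the measured TCP pose, the force and the opening at its end, in the units of the state.
- arm.read_state(): the state, without advancing time (a new reading comes with each control period).
- arm.snapshot(name): name is "side" or "top" or "wrist"; returns a dict with "color" (400x640x3 uint8, red, green, blue), "intrinsics" (3x3 intrinsics, pixels), "k1" (the pictures are not rectified: a ray, as slopes to the right and down, at radius r is drawn at 1 + k1 r^2 times it, then the intrinsics apply), "world_to_cam" (4x4, takes a point from world to camera coordinates); the wrist camera has in their place "mount" (4x4, takes a point from camera to tool coordinates, whose origin is the TCP and whose axes are the flange's). Camera axes: x right, y down, z forward; pixel columns grow to the right and rows downward; lengths in mm; the calibration is good to about 2 mm. A picture is of the moment at which its call begins: read the wrist's pose just before it. There is no depth.
- arm.job_done(): hands the job in, once; it reports no verdict.
The state is a dict: "time_s": time; "joint_pos": joint angles; "dq": joint speeds; "joint_efforts": joint torques, N m; "tcp_pos": TCP position; "eef_rot": TCP orientation; "ft_force": force on the tool from outside, world axes, zero at the start; "torque": the same for the moment, N m; "gripper_width": finger opening in mm.
Only numpy, scipy, OpenCV 4.12 (cv2) and the standard library are available. Lean on these libraries where they do the work, as an engineer would, in place of code of your own. Each camera call takes 0.05 s, during which the arm holds its last target. There are 200 camera calls.

## Task

Put the fresh green cell into the battery bay of the jar shop's counter scale: take it out of the wooden stand, lay it down in the rubber rest and let go of it, then take it again across its barrel. Press its flat end against the coil spring, roll its brass-nub end down past the orange retaining lip so that the cell lies fully home under the lip, let go, and then slide the blue cover fully shut over the bay. Leave the grey spent cell standing in its socket and do not disturb the jars.

Things in the scene. Friction and masses are not known exactly. Their poses are not given: they have to be found in the camera images.
- cell: Fresh cell: green cylinder with a copper-coloured band near its nub end, diameter 33, body 58 long, plus a brass nub (diameter 10, 3 long): 61 overall; about 140 g. Origin: centre of the flat (negative) end; its z axis runs along the barrel to the nub. Starts standing, nub up, in one of the stand's two sockets (either one).
- cell_mid (a point): Point on the fresh cell's axis halfway along its barrel (29 from the flat end).
- cell_tip (a point): Tip of the fresh cell's nub (61 from the flat end).
- spent: Spent cell: grey with a black band, same size and axes as the fresh one; stands in the stand's other socket and stays there.
- stand: Fixed wooden block 116 (x) by 56 (y) by 28 high with two round upright sockets, diameter 35 and 20 deep (floor 8 above the counter), at x = +27 and -27. The cells' barrels stand 38 out of it. Origin: centre of the underside.
- rest: Fixed black rubber rest, base 110 (x) by 70 (y) by 5 high; two round yellow rails along x (radius 4, axes 26 apart and 7 above the counter) and a low yellow stop, 12 high, across each end, 98 apart inside. A cell lying on the rails has its axis 22.9 above the counter. Sides open for fingers. Origin: centre of the underside; +x points away from the robot.
- scale: Fixed grey counter scale whose deck holds the battery bay. Origin: on the counter below the bay. x runs along the bay from spring end to contact end. Deck: x -60 to 158, y -53 to 53, 44 high; thin cover guides at y +-50 to 53 rise to 51. The steel platter lies on the -y side (y -53 to -215, up to 45 high).
- pocket (a point): Middle of the bay pocket's floor, at (-3.5, 0, 5) in the scale's frame, same axes. Pocket: x -45 to +38 (contact wall), y -47 to +47, open above, with wide wells for fingers beside the cell. Two orange rails along x (radius 4, axes at y +13 and -13, 7 above the counter) carry the cell with its axis 22.9 and its top 39.4 above the counter.
- seat (a point): Where the middle of the cell's barrel (cell_mid) lies when it is home: nub tip on the contact wall, flat end on the spring, at (6, 0, 22.9) in the scale's frame; same axes as the scale.
- lip_edge (a point): Middle of the free upper edge of the orange retaining lip, at (31, 0, 44) in the scale's frame. The lip is 40 wide (y), 3 thick (41 to 44 high), and overhangs from the contact wall by 7 towards the spring; rigid.
- spring_tip (a point): Foremost point of the coil spring's round steel cap (ball radius 11, at cell-axis height), facing +x of the scale. Free, it is at x = -15 in the scale's frame, only 46 short of the lip's edge, so the cell does not drop straight in; with the cell home it is at -23.
- spring (a joint): How far the spring is pushed in towards -x of the scale (m), 0 to 0.022; 450 N/m, so 3.6 N with the cell home and about 8 N when pushed in 18 mm. About 16 mm or more lets the nub end pass the lip.
- cover (a joint): Blue sliding cover, opening in m: 0 is shut over the bay, up to 0.110 is open, parked on the +x side of the scale. Slide resistance about 1.5 N. Starts open, between 0.09 and 0.11; at 0.09 the cover ends 2 mm beyond the contact wall.
- rib (a point): Middle of the top of the white rib on the cover by which it is slid. Rib 10 (x, along the slide) by 40 (y) by 15 high, its top 64.5 above the counter. The cover plate is 92 by 92, 4 thick, its upper face 49.5 above the counter; the rib is at its middle, at x = -4 in the scale's frame when shut.
- jar_a: Loose clear glass jar with white lid, diameter 72, 105 high, a bystander. Origin: centre of the underside.
- jar_b: Loose amber glass jar with brass lid, diameter 60, 85 high, a bystander. Origin: centre of the underside.

How it is judged (in metres and radians):
On the way, in this order (a step that is already met when the one before it is completed fails the run):
1. the fresh cell lies in the rest, between the stops, let go (horizontal distance between cell_mid and rest below 0.03 m and height (world z) of cell_mid below 0.028 m and angle between the z axis of cell and the x axis of rest, either way round below 0.15 rad and contact force between the fingers and cell below 0.1 N), for 0.2 s.
2. the fresh cell lies home in the bay under the lip, nub to the contact end, let go, the cover not yet over it (distance between cell_mid and seat below 0.005 m and x of cell_tip in the frame of seat above 0.026 m and angle between the z axis of cell and the x axis of scale, either way round below 0.09 rad and contact force between the fingers and cell below 0.1 N and value of joint cover above 0.06 m), for 0.2 s.
At the end, for the whole second after the job is handed in: The fresh cell rests home in the bay: middle within 5 mm of the seat, nub towards the contact end, axis within 0.09 rad of the bay's; the cover is shut to within 5 mm; the spent cell stands in its socket (moved under 15 mm) and the jars stand where they were (moved under 30 mm) (distance between cell_mid and seat below 0.005 m and x of cell_tip in the frame of seat above 0.026 m and angle between the z axis of cell and the x axis of scale, either way round below 0.09 rad and value of joint cover below 0.005 m and linear speed of cell below 0.02 m/s and angle between each of jar_a, jar_b, spent's own z axis and vertical below 0.15 rad and distance of each of jar_a, jar_b from where it was at the start of the episode below 0.03 m and distance of spent from where it was at the start of the episode below 0.015 m); the robot touches nothing.
It fails at once if a jar is moved more than 30 mm or tipped (distance of any of jar_a, jar_b from where it was at the start of the episode above 0.03 m or angle between any of jar_a, jar_b's own z axis and vertical above 0.4 rad).
It fails at once if the spent cell is lifted or knocked out of its socket (distance of spent from where it was at the start of the episode above 0.015 m or angle between spent's own z axis and vertical above 0.4 rad).
It also fails if it takes over 62 s, if anything falls off the work surface, if the arm or the gripper's body presses on something with over 40 N, if the wrist force passes 120 N, or if a joint passes its speed limit or range.

## Working session

There is one attempt and no reset: what is moved stays moved. The work goes in short steps, Python scripts to look and compute and a tool call to move; the robot and the scene stay as the last step left them, time stands still between calls to the robot, and variables do not carry over. Pictures are saved under pics/ and viewed, about 8 in all and at most 12, crops included, and the job is handed in when it is done.

Besides the shell and the picture viewer there is one more tool, called after "Emit:" as name(argument=value, ...) on one line, values as JSON. arm_command: Moves the arm, as the interface text tells. Its arguments: {"type":"object","properties":{"plan":{"type":"array","items":{"type":"array"}},"force":{"type":"number"}},"required":["plan"]}

```bash
mkdir -p pics; ls; python3 - <<'E'
from station import arm
import cv2, numpy as np
print(arm.read_state())
for n in ("top","side"):
    s=arm.snapshot(n); cv2.imwrite(f"pics/{n}0.png",s["color"][:,:,::-1]); print(n,s["intrinsics"],s["k1"],s["world_to_cam"])
print(arm.hold_point_z)
E
```

```text
pics
{'time_s': 0.0, 'joint_pos': array([ 1.20779721,  0.41186356, -0.01269919,  1.59703799,  0.00559076,
        1.13426926, -0.0821936 ]), 'dq': array([-0.00032257,  0.00140372, -0.00025034,  0.00023401,  0.00023286,
        0.00109946,  0.00088404]), 'joint_efforts': array([-5.42327034e-04, -6.00629997e+01,  6.81298915e-01, -2.99410576e+01,
        1.35323487e-02,  1.09081389e-02, -1.06223433e-05]), 'tcp_pos': array([ 181.39785208, -597.56069193,  208.97827104]), 'eef_rot': array([-7.53380250e-04,  9.89154919e-01,  1.46873932e-01, -1.65422056e-04]), 'ft_force': array([-0.29564559,  1.21291785, -0.1598253 ]), 'torque': array([ 0.03917897, -0.0085084 , -0.03402661]), 'gripper_width': 85.35557536602268}
top [[383.24671545   0.         315.28155144]
 [  0.         383.24671545 198.50725983]
 [  0.           0.           1.        ]] -0.07639328600931405 [[ 7.48796046e-03 -9.99800263e-01  1.85300944e-02  5.46541413e+01]
 [-9.94771247e-01 -9.33519473e-03 -1.01700636e-01  6.24624966e+02]
 [ 1.01853304e-01 -1.76716748e-02 -9.94642457e-01  8.45891657e+02]
 [ 0.00000000e+00  0.00000000e+00  0.00000000e+00  1.00000000e+00]]
side [[464.28822814   0.         321.23516403]
 [  0.         464.28822814 194.33742175]
 [  0.           0.           1.        ]] 0.023548884159082052 [[-9.99967208e-01 -5.39591186e-03 -6.03872965e-03  6.00320615e+02]
 [-2.62212582e-04  7.66863046e-01 -6.41810720e-01 -3.02057082e+01]
 [ 8.09403269e-03 -6.41788090e-01 -7.66839314e-01  1.06974770e+03]
 [ 0.00000000e+00  0.00000000e+00  0.00000000e+00  1.00000000e+00]]
18.700000000000003
```

View pics/top0.png

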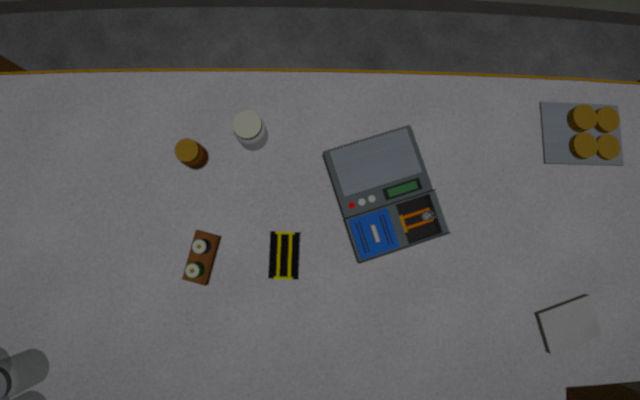

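View pics/side0.png

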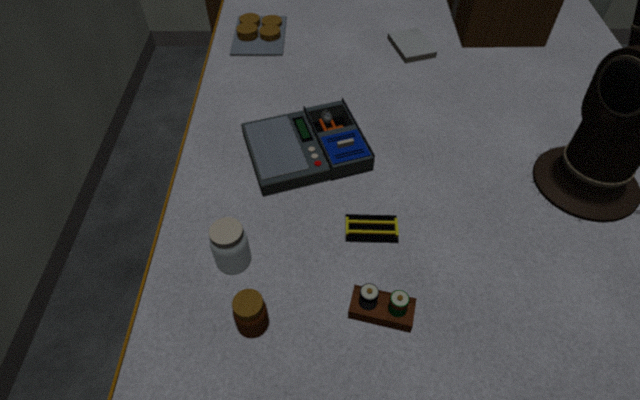

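The top view shows the stand at about (201,257), the rest at (285,255), the scale bay at (400,225) and the jars at (190,152) and (248,126). The green-sided cell is the one at (193,270), nearer the robot. Next I'll enlarge these areas.

```bash
cat > h.py <<'E'
from station import arm
import cv2, numpy as np
from scipy.spatial.transform import Rotation as R
def Rt(s): w,x,y,z=s["eef_rot"]; return R.from_quat([x,y,z,w])
def cam(n):
    st=arm.read_state(); s=arm.snapshot(n)
    if "mount" in s:
        T=np.eye(4); T[:3,:3]=Rt(st).as_matrix(); T[:3,3]=st["tcp_pos"]
        W=np.linalg.inv(T@s["mount"])
    else: W=s["world_to_cam"]
    return dict(img=s["color"][:,:,::-1].copy(),K=s["intrinsics"],k1=s["k1"],W=np.array(W))
def proj(c,P):
    q=(c["W"]@np.r_[np.array(P,float),1])[:3]; a=q[:2]/q[2]; a=a*(1+c["k1"]*(a@a)); return (c["K"]@np.r_[a,1])[:2]
def at(c,uv,z):
    d=(np.linalg.inv(c["K"])@np.r_[uv,1.])[:2]; a=d.copy()
    for _ in range(20): a=d/(1+c["k1"]*(a@a))
    M=c["W"]; C=-M[:3,:3].T@M[:3,3]; r=M[:3,:3].T@np.r_[a,1]
    return C+r*(z-C[2])/r[2]
def tri(obs):
    A=[];b=[]
    for c,uv in obs:
        M=c["W"]; C=-M[:3,:3].T@M[:3,3]; p=at(c,uv,0); r=(p-C)/np.linalg.norm(p-C)
        Q=np.eye(3)-np.outer(r,r); A.append(Q); b.append(Q@C)
    return np.linalg.lstsq(np.vstack(A),np.hstack(b),rcond=None)[0]
def totool(p):  # world point -> current tool coordinates (mm)
    s=arm.read_state(); return Rt(s).inv().apply(np.array(p)-s["tcp_pos"])
E
python3 - <<'E'
from h import *
t=cv2.imread("pics/top0.png")
a=cv2.resize(t[220:300,170:310],None,fx=5.5,fy=5.5,interpolation=cv2.INTER_CUBIC)[:,:770]
b=cv2.resize(t[175:270,320:460],None,fx=5.5,fy=5.5,interpolation=cv2.INTER_CUBIC)
im=np.clip(np.vstack([a,b])*1.7,0,255).astype(np.uint8); print(im.shape)
im=im[:,:]; im=cv2.resize(im,None,fx=600/im.shape[0],fy=600/im.shape[0]); print(im.shape)
cv2.imwrite("pics/z.png",im)
# look at gripper start pose axes
print(Rt(arm.read_state()).as_matrix().round(3)); s=arm.snapshot("wrist"); print(s["mount"],s["intrinsics"],s["k1"])
E
```

```text
(962, 770, 3)
(600, 480, 3)
[[ 0.957  0.291 -0.001]
 [ 0.291 -0.957  0.001]
 [-0.    -0.001 -1.   ]]
[[-5.97644568e-04 -9.64931881e-01 -2.62499729e-01  6.52989658e+01]
 [ 9.99999722e-01 -6.93720728e-04  2.73329216e-04  7.13085027e-01]
 [-4.45845577e-04 -2.62499492e-01  9.64932028e-01 -1.63494861e+02]
 [ 0.00000000e+00  0.00000000e+00  0.00000000e+00  1.00000000e+00]] [[321.03492827   0.         322.72537339]
 [  0.         321.03492827 199.61715518]
 [  0.           0.           1.        ]] -0.028742392744237948
```

View pics/z.png

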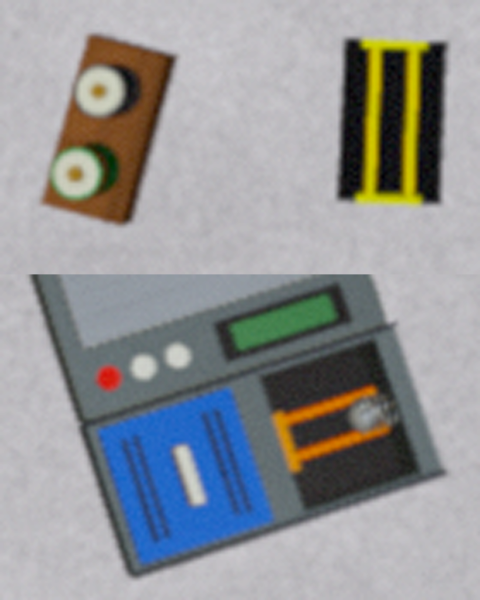

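```bash
python3 - <<'E'
from h import *
c=cam("top"); s=cam("side"); k=3.4304
A=lambda u,v,z: at(c,(170+u/k,220+v/k),z)
B=lambda u,v,z: at(c,(320+u/k,175+(v-274.4)/k),z)
print("green top",A(75,174,68),"spent",A(99,91,68))
q=[A(361,45,12),A(428,47,12),A(420,200,12),A(357,198,12)]; print("rest",np.mean(q,0),*q)
q=[B(97,428,49.5),B(232,389,49.5),B(273,521,49.5),B(140,566,49.5)]
print("cover",np.mean(q,0),*q)
print("rib",B(189,476,64.5),"corners",B(175,447,64.5),B(203,503,64.5))
print("lip mid",B(292,440,44), B(277,411,44),B(299,470,44))
q=[B(81,427,51),B(395,324,51),B(443,471,51),B(133,575,51)]
print("deck corners",*q)
print("jars",at(c,(248,124),105),at(c,(189,150),85))
print("spring cap",B(365,413,34))
E
```

```text
green top [460.96884345 326.21874651  68.        ] spent [513.22839978 312.5588102   68.        ]
rest [493.03995893 130.45349718  12.        ] [544.63675877 151.77811983  12.        ] [543.68746628 106.51418495  12.        ] [441.42794812 110.67248343  12.        ] [442.40766253 152.84920049  12.        ]
cover [544.578168   -71.76717114  49.5       ] [575.21279466 -13.83536412  49.5       ] [ 601.42380583 -102.69859189   49.5       ] [ 515.47096237 -128.81497239   49.5       ] [486.20510915 -41.71975615  49.5       ]
rib [544.24002771 -71.27559051  64.5       ] corners [562.70464687 -62.37170883  64.5       ] [527.09437357 -80.17386212  64.5       ]
lip mid [ 568.46382914 -143.4280467    44.        ] [ 587.53260844 -133.67875692   44.        ] [ 548.76281581 -147.82283595   44.        ]
deck corners [575.71176476  -3.25161375  51.        ] [ 645.36379311 -212.11954789   51.        ] [ 548.35433826 -242.12839763   51.        ] [480.51358925 -36.9725684   51.        ]
jars [775.716484   206.61025913 105.        ] [722.55889508 337.53598477  85.        ]
spring cap [ 587.21592385 -195.86018881   34.        ]
```

```bash
cat >> h.py <<'E'
def pose(az,tilt=0,flip=0):
    """tool x at azimuth az, jaws across it; tilt>0 leans the fingers towards +az"""
    c,s=np.cos(tilt),np.sin(tilt); d=np.array([np.cos(az),np.sin(az),0]); u=np.array([0,0,1.])
    z=s*d-c*u; x=c*d+s*u; return R.from_matrix(np.c_[x,np.cross(z,x),z])
def rel(p,Q):
    s=arm.read_state(); r=Rt(s); return (r.inv()*Q).as_rotvec().round(3).tolist(), (r.inv().apply(np.array(p)-s["tcp_pos"])/1000).round(4).tolist()
def stat():
    s=arm.read_state(); print("t%.2f"%s["time_s"],"q",s["joint_pos"].round(2),"tcp",s["tcp_pos"].round(1),"F",s["ft_force"].round(1),"w%.1f"%s["gripper_width"]); return s
E
python3 - <<'E'
from h import *
print(rel((560,-80,260),pose(.4)),rel((430,300,230),pose(.4,.7)))
E
```

```text
([-0.001, 0.0, -0.105], [0.5126, -0.3855, -0.0504]) ([0.036, 0.699, -0.101], [0.4987, -0.7869, -0.02])
```

Emit:
arm_command(plan=[[[0, 0, -0.1], [0.513, -0.386, -0.05], 100], [[0, 0, -0.1], [0.513, -0.386, -0.05], 100], [[0, 0, -0.1], [0.513, -0.386, -0.05], 100], [[0, 0, -0.1], [0.513, -0.386, -0.05], 100], [[0, 0, -0.1], [0.513, -0.386, -0.05], 100], [[0, 0, -0.1], [0.513, -0.386, -0.05], 100], [[0, 0, -0.1], [0.513, -0.386, -0.05], 100], [[0, 0, -0.1], [0.513, -0.386, -0.05], 100], [[0, 0, -0.1], [0.513, -0.386, -0.05], 100], [[0, 0, -0.1], [0.513, -0.386, -0.05], 100], [[0.036, 0.35, -0.1], [0.499, -0.787, -0.05], 100], [[0.036, 0.35, -0.1], [0.499, -0.787, -0.05], 100]])

```text
time_s: 1.75
tcp_pos: [513.7, 27.5, 257.6]
eef_rot: [-0.045, 0.965, 0.194, 0.171]
ft_force: [-0.7, 1.8, 1.4]
gripper_width: 85.5
```

```bash
python3 - <<'E'
from h import *
stat()
print(rel((420,290,200),pose(.4,.7)))
E
```

```text
t1.75 q [ 0.45  0.02 -0.49  2.04 -0.19  0.77 -1.1 ] tcp [513.7  27.5 257.6] F [-0.7  1.8  1.4] w85.5
([-0.018, 0.345, -0.01], [-0.007, -0.277, 0.065])
```

Emit:
arm_command(plan=[[[-0.02, 0.34, -0.01], [-0.007, -0.277, 0.065], 55], [[-0.02, 0.34, -0.01], [-0.007, -0.277, 0.065], 55], [[-0.02, 0.34, -0.01], [-0.007, -0.277, 0.065], 55], [[-0.02, 0.34, -0.01], [-0.007, -0.277, 0.065], 55], [[-0.02, 0.34, -0.01], [-0.007, -0.277, 0.065], 55], [[-0.02, 0.34, -0.01], [-0.007, -0.277, 0.065], 55], [[-0.02, 0.34, -0.01], [-0.007, -0.277, 0.065], 55]])

```text
time_s: 2.62
tcp_pos: [416.9, 282.3, 206.3]
eef_rot: [-0.064, 0.922, 0.186, 0.334]
ft_force: [0.0, 0.1, -0.7]
gripper_width: 47.2
```

```bash
python3 - <<'E'
from h import *
s=stat(); print(Rt(s).as_matrix().round(3))
w=cam("wrist"); print([proj(w,p).round() for p in ((461,326,69),(513,312.5,69))])
cv2.imwrite("pics/w1.png",np.clip(w["img"]*1.6,0,255).astype(np.uint8)); np.savez("w1.npz",**w)
E
```

```text
t2.62 q [ 0.82 -0.28 -1.46  2.39 -0.53  0.13 -1.4 ] tcp [416.9 282.3 206.3] F [ 0.   0.1 -0.7] w47.2
[[ 0.708  0.386  0.591]
 [ 0.3   -0.922  0.243]
 [ 0.639  0.006 -0.769]]
[array([298., 224.]), array([330., 186.])]
```

View pics/w1.png

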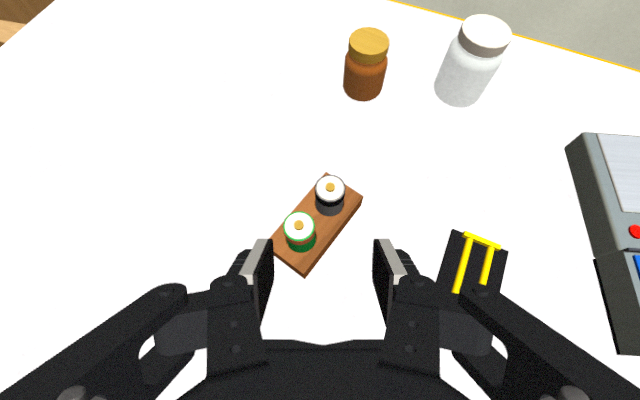

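The nub shows at (298,225) and the spent nub at (330,187), matching the top-view fix to within a pixel. Joints 2, 3 and 6 are near their limits, so I'll use a smaller tilt (0.55).

```bash
python3 - <<'E'
from h import *
Q=pose(.4,.55); z=Q.apply([0,0,1]); T=np.array([461,326,48])+10*z
print(T, rel(T-80*z,Q), rel(T,Q))
E
```

```text
[465.81426819 328.03543994  39.47475478] ([0.005, -0.142, 0.003], [-0.046, -0.0225, 0.0893]) ([0.005, -0.142, 0.003], [-0.0573, -0.0229, 0.1685])
```

Emit:
arm_command(plan=[[[0, -0.14, 0], [-0.046, -0.0225, 0.089], 60], [[0, -0.14, 0], [-0.046, -0.0225, 0.089], 60], [[0, -0.14, 0], [-0.046, -0.0225, 0.089], 60], [[0, -0.14, 0], [-0.046, -0.0225, 0.089], 60]])

```text
time_s: 3.18
tcp_pos: [380.4, 269.8, 177.1]
eef_rot: [-0.06, 0.941, 0.193, 0.27]
ft_force: [-0.0, -0.3, -0.6]
gripper_width: 51.6
```

```bash
python3 - <<'E'
from h import *
s=stat(); print(Rt(s).as_matrix().round(3)); Q=pose(.4,.55); z=Q.apply([0,0,1]); T=np.array([461,326,48])+10*z
print(rel(T,Q))
w=cam("wrist"); print([proj(w,p).round() for p in ((461,326,69),(513,312.5,69))])
cv2.imwrite("pics/w2.png",np.clip(w["img"]*1.6,0,255).astype(np.uint8))
E
```

```text
t3.17 q [ 0.85 -0.29 -1.47  2.39 -0.58  0.27 -1.34] tcp [380.4 269.8 177.1] F [-0.  -0.3 -0.6] w51.6
[[ 0.779  0.396  0.486]
 [ 0.331 -0.918  0.217]
 [ 0.532 -0.008 -0.847]]
([-0.011, -0.011, 0.002], [0.0126, -0.0186, 0.1707])
[array([302., 157.]), array([336., 118.])]
```

View pics/w2.png

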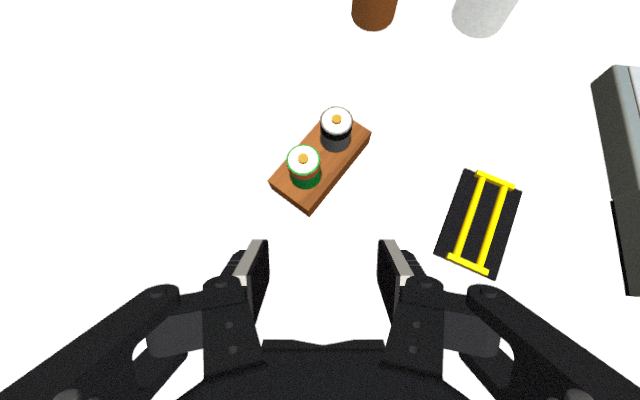

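The target wasn't reached. Joint 3 has drifted to its limit because the azimuth swing was taken up by the shoulder roll. I'll fit a quick kinematic model so I can plan the recovery.

```bash
cat > kin.py <<'E'
import numpy as np, itertools
from scipy.spatial.transform import Rotation as R
from scipy.optimize import least_squares
D=[([1.20779721,0.41186356,-0.01269919,1.59703799,0.00559076,1.13426926,-0.0821936],[181.398,-597.561,208.978],[-7.5338e-04,.989154919,.146873932,-1.654e-04]),
([.45,.02,-.49,2.04,-.19,.77,-1.1],[513.7,27.5,257.6],[-.045,.965,.194,.171]),
([.82,-.28,-1.46,2.39,-.53,.13,-1.4],[416.9,282.3,206.3],[-.064,.922,.186,.334]),
([.85,-.29,-1.47,2.39,-.58,.27,-1.34],[380.4,269.8,177.1],[-.06,.941,.193,.27])]
def fk(q,s,p):
    # p: h,L1,a3,a4,L2,a6,L6 ,o1,o7
    r=R.from_rotvec([0,0,s[0]*q[0]+p[7]]); x=np.array([0,0,p[0]])
    r=r*R.from_rotvec([0,s[1]*q[1],0])*R.from_rotvec([0,0,s[2]*q[2]]); x=x+r.apply([p[2],0,p[1]])
    r=r*R.from_rotvec([0,s[3]*q[3],0])*R.from_rotvec([0,0,s[4]*q[4]]); x=x+r.apply([p[3],0,p[4]])
    r=r*R.from_rotvec([0,s[5]*q[5],0]); r=r*R.from_rotvec([0,0,s[6]*q[6]+p[8]]); 
    x=x+r.as_matrix()[:,2]*p[6]+(r*R.from_rotvec([0,0,-s[6]*q[6]-p[8]])).apply([p[5],0,0])
    return x,r
E
python3 - <<'E'
from kin import *
best=[]
for s3 in itertools.product((1,-1),repeat=4):
    s=(s3[0],1,s3[1],1,s3[2],1,s3[3])
    for o1 in (0,-.068,np.pi/2,-np.pi/2,np.pi):
      def f(p):
        e=[]
        for q,x,w in D:
            X,r=fk(q,s,p); Q=R.from_quat([w[1],w[2],w[3],w[0]])
            e+=list((X-x)/1000)+list((Q.inv()*r).as_rotvec()*.3)
        return np.r_[e]
      for o7 in (0,np.pi,np.pi/2,-np.pi/2):
        r=least_squares(f,[330,330,0,0,330,0,300,o1,o7],x_scale=[100]*7+[1,1]); best.append((r.cost,s,r.x.round(3).tolist(),r.fun.round(3).tolist()))
best.sort(key=lambda b:b[0])
for b in best[:3]: print(b[:3])
print(best[0][3])
E
```

```text
(np.float64(0.00018125229728890532), (-1, 1, -1, 1, -1, 1, -1), [237.518, 543.138, 0.017, 12.051, 441.426, -13.744, 328.831, -0.067, 1.511])
(np.float64(0.00018125229728895216), (-1, 1, -1, 1, -1, 1, -1), [237.518, 543.138, 0.017, 12.051, 441.426, -13.744, 328.831, -0.067, 1.511])
(np.float64(0.00018125229728916328), (-1, 1, -1, 1, -1, 1, -1), [237.518, 543.138, 0.017, 12.051, 441.426, -13.744, 328.831, -0.067, 1.511])
[0.007, 0.001, -0.001, 0.0, 0.0, 0.002, -0.002, 0.002, 0.001, -0.007, -0.001, 0.002, -0.002, -0.002, -0.001, -0.011, -0.001, -0.003, 0.003, 0.002, 0.0, -0.01, -0.001, -0.001]
```

```bash
cat >> kin.py <<'E'
S=(-1,1,-1,1,-1,1,-1); P=[237.518,543.138,0.017,12.051,441.426,-13.744,328.831,-0.067,1.511]
LO=np.array([-2.95,-.29,-1.47,.14,-1.03,.13,-2.86]); HI=np.array([2.95,1.99,1.44,2.54,4.17,1.85,2.86])
def err(q,x,Q):
    X,r=fk(q,S,P); return np.r_[(X-x)/300,(Q*r.inv()).as_rotvec()*-1]
def jac(q,x,Q):
    e=err(q,x,Q); return e,np.array([(err(q+d,x,Q)-e)/1e-5 for d in np.eye(7)*1e-5]).T
def go(q,wps,verbose=1):
    """wps: list of (x,Rot); steps 62.5mm/.187rad per row /4, min-norm IK with clamp"""
    q=np.array(q,float)
    for x,Q in wps:
        x=np.array(x,float); X0,r0=fk(q,S,P); rv=(Q*r0.inv()).as_rotvec()
        n=int(max(np.linalg.norm(x-X0)/62.5,np.linalg.norm(rv)/.187,.2)*4)+1
        for i in range(1,n+1):
            xi=X0+(x-X0)*i/n; Qi=R.from_rotvec(rv*i/n)*r0
            for _ in range(3):
                e,J=jac(q,xi,Qi); q=np.clip(q-J.T@np.linalg.solve(J@J.T+1e-4*np.eye(6),e),LO,HI)
        if verbose: print(np.round(x),"q",q.round(2),"err mm %.1f rad %.3f"%(np.linalg.norm(err(q,x,Q)[:3])*300,np.linalg.norm(err(q,x,Q)[3:])),"rows",n/4)
    return q
def ik(x,Q,q0):
    f=lambda q: np.r_[err(q,x,Q)*10,(q-q0)*.01]
    r=least_squares(f,np.clip(q0,LO+.01,HI-.01),bounds=(LO,HI)); return r.x,np.linalg.norm(err(r.x,x,Q))
E
cat > t.py <<'E'
from kin import *
from h import pose
q0=D[0][0]
print("sim of first moves"); q=go(q0,[((560,-80,260),pose(.4)),((513.7,27.5,257.6),pose(.4,.35)),((420,290,200),pose(.4,.7))])
nom=np.array([-.6,.4,0,1.8,0,1,-1.])
for az,tl in ((.4,.7),(.4,.55),(.4,.45),(0,.55),(.4,.3),(-.4,.7),(-.8,.7)):
    Q=pose(az,tl); z=Q.apply([0,0,1]); T=np.array([461,326,48])+10*z
    for off in (0,80):
        b=min((ik(T-off*z,Q,nom+np.array([0,0,d,0,0,0,0])) for d in (-.8,0,.8)),key=lambda b:b[1]); print("pick",az,tl,off,b[0].round(2),round(b[1],4))
for b in (.7,.85,1.02):
    Q=pose(-.025,-b); z=Q.apply([0,0,1]); T=np.array([506,130,25])+10*z
    k=min((ik(T,Q,nom+np.array([0,0,d,0,0,0,0])) for d in (-.8,0,.8)),key=lambda b:b[1]); print("lay",b,k[0].round(2),round(k[1],4))
E
python3 t.py
```

```text
sim of first moves
[560. -80. 260.] q [ 0.37  0.29 -0.38  1.67  0.11  1.2  -1.19] err mm 0.0 rad 0.000 rows 10.25
[514.  28. 258.] q [ 0.41  0.03 -0.44  2.04 -0.19  0.77 -1.08] err mm 0.0 rad 0.000 rows 2.0
[420. 290. 200.] q [ 0.93 -0.14 -1.47  2.39  0.64  0.13 -2.54] err mm 97.7 rad 0.198 rows 4.75
pick 0.4 0.7 0 [-1.44  0.52  0.77  2.22 -1.03  0.13 -1.01] 0.2257
pick 0.4 0.7 80 [-1.78  0.39  1.09  2.34 -1.03  0.13 -1.  ] 0.1544
pick 0.4 0.55 0 [-1.27  0.49  0.61  2.22 -1.03  0.13 -0.94] 0.1011
pick 0.4 0.55 80 [-1.03  0.24  0.26  2.33  0.94  0.13 -2.86] 0.0249
pick 0.4 0.45 0 [-1.17  0.48  0.52  2.22 -1.03  0.13 -0.91] 0.0167
pick 0.4 0.45 80 [-1.35  0.3   0.68  2.26 -0.34  0.22 -1.58] 0.0
pick 0 0.55 0 [-1.59  0.67  0.91  2.22 -1.03  0.13 -1.47] 0.0004
pick 0 0.55 80 [-1.88  0.59  1.19  2.24 -0.58  0.28 -1.91] 0.0
pick 0.4 0.3 0 [-1.09  0.48  0.46  2.13 -0.47  0.31 -1.43] 0.0
pick 0.4 0.3 80 [-1.25  0.33  0.62  2.13 -0.28  0.46 -1.62] 0.0
pick -0.4 0.7 0 [-1.88  1.03  1.24  2.12 -0.75  0.4  -2.29] 0.0
pick -0.4 0.7 80 [-2.06  1.02  1.42  2.11 -0.65  0.58 -2.37] 0.0
pick -0.8 0.7 0 [-1.85  1.18  1.33  1.92 -0.6   0.8  -2.76] 0.0
pick -0.8 0.7 80 [-1.96  1.14  1.43  1.87 -0.52  0.96 -2.82] 0.0
lay 0.7 [-0.38  0.86  0.23  1.51 -0.25  1.5  -1.64] 0.0
lay 0.85 [-0.16  0.94 -0.12  1.4  -0.08  1.64 -1.83] 0.0
lay 1.02 [-0.15  1.04 -0.13  1.29 -0.09  1.82 -1.84] 0.0
```

```bash
cat > search.py <<'E'
import sys; from kin import *
from h import pose
from multiprocessing import Pool
C=np.array([461,326,48.])
Q1=pose(.2,.42); z1=Q1.apply([0,0,1]); T1=C+10*z1
Q2=pose(-.025,-1.02); z2=Q2.apply([0,0,1]); T2=np.array([505,130,25])+10*z2
qs=D[3][0]
def margin(q): return np.min(np.minimum(q-LO,HI-q))
def rows(wps,x,r):
    n=0
    for X,Q in wps: n+=max(np.linalg.norm(np.array(X)-x)/62.5,np.linalg.norm((Q*r.inv()).as_rotvec())/.187); x,r=np.array(X),Q
    return n
def one(seed):
    g=np.random.default_rng(seed); v=[]
    for _ in range(g.integers(1,4)):
        a=g.uniform(-1.2,.9); rr=g.uniform(430,880); v.append(((rr*np.cos(a),rr*np.sin(a),g.uniform(230,420)),pose(g.uniform(-1.2,1.2),g.uniform(-.7,.4))))
    w=v+[(T1-80*z1,Q1)]
    try:
        q=go(qs,w,0); e=np.linalg.norm(err(q,*w[-1])); q2=go(q,[(T1,Q1)],0); e2=np.linalg.norm(err(q2,T1,Q1))
        q3=go(q2,[(T1+[0,0,70],Q1),(T2+[0,0,80],Q2),(T2,Q2)],0); e3=np.linalg.norm(err(q3,T2,Q2))
    except Exception: return (9,)
    n=rows(w,np.array(D[3][1]),fk(qs,S,P)[1])
    return (e+e2+e3, n, margin(q), margin(q2), margin(q3), seed, [(np.round(x).tolist(),) for x,_ in v], q.round(2), q2.round(2), q3.round(2))
if __name__=="__main__":
    import os
    with Pool() as p: r=p.map(one,range(int(sys.argv[1])),chunksize=2)
    ok=[a for a in r if a[0]<.02]; print(os.cpu_count(),len(ok),min(a[0] for a in r))
    for a in sorted(ok,key=lambda a:a[1]-100*min(a[2:5]))[:4]: print(a)
E
time OMP_NUM_THREADS=1 timeout 500 python3 search.py 240
```

```text
4 44 6.54251948383409e-10
(np.float64(1.5707135901583662e-08), np.float64(10.180574052454297), np.float64(0.1870796921274856), np.float64(0.008682335168016087), np.float64(0.013679827853741555), 147, [([646.0, 306.0, 335.0],)], array([-1.25,  0.3 ,  0.49,  2.2 ,  0.24,  0.32, -2.38]), array([-1.12,  0.48,  0.4 ,  2.19,  0.19,  0.14, -2.33]), array([-0.29,  1.04,  0.13,  1.3 , -0.22,  1.84, -1.69]))
(np.float64(2.8250980407313646e-09), np.float64(15.42962293971194), np.float64(0.18994691700929095), np.float64(0.010030214098535384), np.float64(0.017020574699472713), 112, [([663.0, 428.0, 233.0],)], array([-1.22,  0.29,  0.46,  2.2 ,  0.27,  0.32, -2.42]), array([-1.11,  0.47,  0.39,  2.19,  0.23,  0.14, -2.38]), array([-0.28,  1.04,  0.1 ,  1.3 , -0.21,  1.83, -1.71]))
(np.float64(1.1109841666786248e-09), np.float64(21.762427216834375), np.float64(0.17425904489462596), np.float64(0.041415827273989625), np.float64(0.03857594270720921), 42, [([785.0, -224.0, 362.0],)], array([-0.94,  0.27,  0.12,  2.2 ,  0.56,  0.36, -2.69]), array([-0.99,  0.46,  0.24,  2.19,  0.65,  0.17, -2.78]), array([-0.13,  1.04, -0.17,  1.3 , -0.07,  1.81, -1.86]))
(np.float64(6.831361618135027e-10), np.float64(19.288573066067464), np.float64(0.18218203979324704), np.float64(0.006798655064624404), np.float64(0.005944474616222495), 217, [([720.0, 241.0, 355.0],), ([735.0, 160.0, 402.0],), ([782.0, 239.0, 372.0],)], array([-1.31,  0.31,  0.56,  2.2 ,  0.16,  0.31, -2.31]), array([-1.14,  0.48,  0.43,  2.19,  0.09,  0.14, -2.24]), array([-0.32,  1.04,  0.18,  1.3 , -0.25,  1.84, -1.66]))
real	0m23.592s
user	1m29.518s
sys	0m0.386s
```

```bash
python3 - <<'E'
from search import *
from h import rel
g=np.random.default_rng(147); g.integers(1,4); a=g.uniform(-1.2,.9); rr=g.uniform(430,880); zz=g.uniform(230,420); o=(g.uniform(-1.2,1.2),g.uniform(-.7,.4)); print(o)
Q1=pose(.2,.38); z1=Q1.apply([0,0,1]); T1=C+10*z1
V=((650,305,335),pose(*o)); print(T1); print(rel(*V)); print(rel(T1-80*z1,Q1))
q=go(qs,[V,(T1-80*z1,Q1),(T1,Q1)])
E
```

```text
(0.6609095432147158, -0.3889687354531077)
[464.63526755 326.73690521  38.71335364]
([0.014, -0.946, -0.263], [0.3055, 0.073, 0.005])
([-0.101, -0.18, 0.181], [0.0256, -0.0246, 0.0922])
[650. 305. 335.] q [-0.64  0.81  0.28  0.67 -0.09  1.85 -1.33] err mm 68.0 rad 0.207 rows 5.25
[436. 321. 113.] q [-1.25  0.31  0.51  2.17  0.1   0.37 -2.23] err mm 0.0 rad 0.000 rows 5.75
[465. 327.  39.] q [-1.1   0.47  0.4   2.17  0.02  0.19 -2.16] err mm 0.0 rad 0.000 rows 1.5
```

Emit:
arm_command(plan=[[[0.014, -0.95, -0.26], [0.305, 0.073, 0.005], 60], [[0.014, -0.95, -0.26], [0.305, 0.073, 0.005], 60], [[0.014, -0.95, -0.26], [0.305, 0.073, 0.005], 60], [[0.014, -0.95, -0.26], [0.305, 0.073, 0.005], 60], [[0.014, -0.95, -0.26], [0.305, 0.073, 0.005], 60], [[0.014, -0.95, -0.26], [0.305, 0.073, 0.005], 60], [[0.014, -0.95, -0.26], [0.305, 0.073, 0.005], 60], [[0.014, -0.95, -0.26], [0.305, 0.073, 0.005], 60]])

```text
time_s: 4.22
tcp_pos: [292.1, 129.4, 396.1]
eef_rot: [0.054, 0.936, 0.321, -0.132]
ft_force: [-0.2, 0.1, -0.3]
gripper_width: 51.2
```

```bash
cat > now.py <<'E'
from search import *
from h import *
s=stat(); 
Q1=pose(.2,.38); z1=Q1.apply([0,0,1]); T1=C+10*z1
E
python3 - <<'E'
from now import *
print(rel(T1-80*z1,Q1)); go(s["joint_pos"],[(T1-80*z1,Q1),(T1,Q1)])
E
```

```text
t4.22 q [ 1.25 -0.29 -1.47  1.71 -0.15  1.71 -1.09] tcp [292.1 129.4 396.1] F [-0.2  0.1 -0.3] w51.2
([-0.006, 0.649, 0.471], [0.3008, -0.0674, 0.2058])
[436. 321. 113.] q [ 1.42 -0.29 -1.47  2.31 -0.85  0.42 -1.35] err mm 257.5 rad 0.578 rows 5.5
[465. 327.  39.] q [-1.4   0.58  0.8   2.17 -0.87  0.3  -1.32] err mm 0.0 rad 0.000 rows 4.75
```

```bash
cat > search2.py <<'E'
import sys; from search import *
import json
qs=np.array(json.load(open("q.json")))
Q1=pose(.2,.38); z1=Q1.apply([0,0,1]); T1=C+10*z1
Q2=pose(-.025,-1.0); z2=Q2.apply([0,0,1]); T2=np.array([505,130,25])+10*z2
def track(q,wps):
    """min-norm with clamp; returns q, worst tracking error along"""
    q=np.array(q,float); worst=0; hit=0
    for x,Q in wps:
        x=np.array(x,float); X0,r0=fk(q,S,P); rv=(Q*r0.inv()).as_rotvec()
        n=int(max(np.linalg.norm(x-X0)/30,np.linalg.norm(rv)/.1,1))+1
        for i in range(1,n+1):
            xi=X0+(x-X0)*i/n; Qi=R.from_rotvec(rv*i/n)*r0
            for _ in range(2):
                e,J=jac(q,xi,Qi); qn=q-J.T@np.linalg.solve(J@J.T+1e-6*np.eye(6),e)
                hit+=np.sum(np.maximum(0,LO+.002-qn)+np.maximum(0,qn-HI+.002)); q=np.clip(qn,LO,HI)
            worst=max(worst,np.linalg.norm(err(q,xi,Qi)))
    return q,worst,hit
def vias(seed):
    g=np.random.default_rng(seed); v=[]
    for _ in range(g.integers(1,4)):
        a=g.uniform(-1.5,.7); rr=g.uniform(480,880); v.append(((rr*np.cos(a),rr*np.sin(a),g.uniform(230,420)),pose(g.uniform(-1.,1.2),g.uniform(-.6,.4))))
    return v
def one(seed):
    v=vias(seed); w=v+[(T1-80*z1,Q1)]
    try: q,wo,h=track(qs,w); q2,wo2,h2=track(q,[(T1,Q1)]); q3,wo3,h3=track(q2,[(T1+[0,0,70],Q1),(T2+[0,0,80],Q2),(T2,Q2)])
    except Exception: return (9,)
    X,r=fk(qs,S,P); n=rows(w,X,r)
    return (h+h2+h3+wo+wo2+wo3,n,margin(q),margin(q2),margin(q3),seed,q.round(2),q2.round(2),q3.round(2))
if __name__=="__main__":
    with Pool() as p: r=p.map(one,range(int(sys.argv[1])),chunksize=4)
    r=[a for a in r if a[0]<9]; r.sort(key=lambda a:a[0]*300+a[1])
    for a in r[:5]: print(a)
E
python3 -c "
import json
from h import *
json.dump(arm.read_state()['joint_pos'].tolist(),open('q.json','w'))"
time OMP_NUM_THREADS=1 timeout 550 python3 search2.py 1500
```

```text
(np.float64(0.3725120472914648), np.float64(32.27610873600123), np.float64(0.14643831127161988), np.float64(0.0), np.float64(0.06156051296678777), 856, array([-0.67,  0.27, -0.17,  2.17,  0.61,  0.44, -2.71]), array([-0.77,  0.44, -0.01,  2.17,  0.78,  0.27, -2.86]), array([-0.04,  1.05, -0.33,  1.31,  0.01,  1.79, -1.95]))
(np.float64(0.36564215704622116), np.float64(38.213968969395715), np.float64(0.11491794535831756), np.float64(0.0), np.float64(0.06129242805709567), 795, array([-0.62,  0.28, -0.23,  2.17,  0.64,  0.45, -2.75]), array([-0.75,  0.44, -0.05,  2.17,  0.82,  0.28, -2.86]), array([-0.03,  1.05, -0.35,  1.31,  0.03,  1.79, -1.97]))
(np.float64(0.4035951868196241), np.float64(30.049847639015546), np.float64(0.1133531289388241), np.float64(0.0), np.float64(0.06127906585598808), 1357, array([-0.62,  0.28, -0.23,  2.17,  0.64,  0.45, -2.75]), array([-0.75,  0.44, -0.05,  2.17,  0.82,  0.28, -2.86]), array([-0.03,  1.05, -0.35,  1.31,  0.03,  1.79, -1.97]))
(np.float64(0.4240985249005701), np.float64(40.428537701893625), np.float64(0.1537319360589624), np.float64(0.0), np.float64(0.06160327553313971), 1228, array([-0.69,  0.27, -0.16,  2.17,  0.6 ,  0.44, -2.71]), array([-0.78,  0.44, -0.01,  2.17,  0.77,  0.27, -2.86]), array([-0.05,  1.05, -0.32,  1.31,  0.01,  1.79, -1.95]))
(np.float64(0.6173864387394972), np.float64(31.582510905832635), np.float64(0.08265491715839879), np.float64(0.0), np.float64(0.06093911474043723), 825, array([-0.57,  0.28, -0.29,  2.17,  0.67,  0.46, -2.78]), array([-0.72,  0.44, -0.08,  2.17,  0.85,  0.29, -2.86]), array([-0.02,  1.05, -0.37,  1.31,  0.04,  1.79, -1.98]))
real	0m52.070s
user	3m23.907s
sys	0m0.428s
```

```bash
python3 - <<'E'
from search2 import *
from h import rel,stat
stat(); q=qs
for x,Q in vias(856):
    q,w,h=track(q,[(x,Q)]); print(np.round(x),Q.as_matrix()[:,2].round(2),q.round(2),w.round(3),h.round(3), rel(x,Q))
for az,t in ((.3,.38),(.35,.38),(.45,.35)):
    Q=pose(az,t); z=Q.apply([0,0,1]); T=C+10*z
    k,w,h=track(q,[(T-80*z,Q),(T,Q)]); print(az,t,k.round(2),w,h)
E
```

```text
t4.22 q [ 1.25 -0.29 -1.47  1.71 -0.15  1.71 -1.09] tcp [292.1 129.4 396.1] F [-0.2  0.1 -0.3] w51.2
[ 206. -616.  393.] [ 0.21  0.17 -0.96] [ 1.36  0.44 -0.08  1.15 -0.22  1.68  0.39] 0.018 0.133 ([0.016, 0.562, -0.017], [-0.502, 0.5347, 0.1596])
[ 684. -212.  266.] [-0.11 -0.04 -0.99] [ 0.31  0.59 -0.19  1.17  0.17  1.48 -1.06] 0.0 0.0 ([0.071, 0.166, 0.268], [0.1341, 0.5085, 0.1053])
0.3 0.38 [-0.75  0.44 -0.02  2.18  0.74  0.23 -2.72] 3.593450501534551e-05 0.0
0.35 0.38 [-0.73  0.44 -0.02  2.18  0.7   0.2  -2.63] 3.641129932092164e-05 0.0
0.45 0.35 [-0.63  0.44 -0.11  2.17  0.56  0.22 -2.36] 2.6156806774786512e-05 0.0
```

```bash
python3 - <<'E'
from search2 import *
from h import rel,stat
Qa=vias(856)[0][1]; Qb=vias(856)[1][1]
Q=pose(.35,.38); z=Q.apply([0,0,1]); T=C+10*z
for V in ([((450,-200,380),Qa),((250,-600,380),Qa),((680,-210,270),Qb)],[((450,-200,380),Qa),((350,-500,380),Qa),((680,-210,270),Qb)],[((480,-200,350),Qa),((640,-400,330),Qa),((700,-100,270),Qb)]):
    q=qs
    for v in V+[(T-80*z,Q),(T,Q)]: q,w,h=track(q,[v]); print(q.round(2),w.round(3),h.round(3))
    print([rel(*v) for v in V])
E
```

```text
[ 1.2   0.03 -0.69  1.72 -0.25  1.32 -0.32] 0.0 0.0
[ 1.51  0.46 -0.44  1.19 -0.08  1.61  0.21] 0.0 0.0
[ 0.45  0.61 -0.46  1.18  0.31  1.51 -1.16] 0.0 0.0
[-0.42  0.28 -0.42  2.19  0.66  0.41 -2.59] 0.0 0.0
[-0.59  0.44 -0.2   2.18  0.93  0.26 -2.85] 0.0 0.0
[([0.016, 0.562, -0.017], [-0.0687, 0.3566, 0.0429]), ([0.016, 0.562, -0.017], [-0.4552, 0.5491, 0.1593]), ([0.071, 0.166, 0.268], [0.1311, 0.504, 0.1016])]
[ 1.2   0.03 -0.69  1.72 -0.25  1.32 -0.32] 0.0 0.0
[ 1.4   0.35 -0.52  1.35 -0.1   1.5   0.03] 0.0 0.0
[ 0.47  0.61 -0.49  1.18  0.33  1.51 -1.17] 0.0 0.0
[-0.4   0.28 -0.44  2.19  0.68  0.42 -2.6 ] 0.0 0.0
[-0.57  0.44 -0.22  2.18  0.95  0.27 -2.86] 0.002 0.006
[([0.016, 0.562, -0.017], [-0.0687, 0.3566, 0.0429]), ([0.016, 0.562, -0.017], [-0.3206, 0.5317, 0.1196]), ([0.071, 0.166, 0.268], [0.1311, 0.504, 0.1016])]
[ 1.26  0.12 -0.85  1.73 -0.18  1.23 -0.41] 0.0 0.0
[ 1.    0.62 -0.74  1.14  0.16  1.39 -0.51] 0.0 0.0
[ 0.36  0.63 -0.58  1.19  0.36  1.53 -1.35] 0.0 0.0
[-0.36  0.29 -0.49  2.19  0.71  0.43 -2.63] 0.0 0.0
[-0.54  0.45 -0.26  2.18  0.99  0.28 -2.86] 0.035 0.08
[([0.016, 0.562, -0.017], [-0.0374, 0.3745, 0.0653]), ([0.016, 0.562, -0.017], [-0.0275, 0.6303, 0.0876]), ([0.071, 0.166, 0.268], [0.2108, 0.4296, 0.077])]
```

Emit:
arm_command(plan=[[[0.016, 0.56, -0.017], [-0.069, 0.357, 0.043], 60], [[0.016, 0.56, -0.017], [-0.069, 0.357, 0.043], 60], [[0.016, 0.56, -0.017], [-0.069, 0.357, 0.043], 60], [[0.016, 0.56, -0.017], [-0.069, 0.357, 0.043], 60], [[0.016, 0.56, -0.017], [-0.069, 0.357, 0.043], 60], [[0.016, 0.56, -0.017], [-0.069, 0.357, 0.043], 60], [[0.016, 0.56, -0.017], [-0.321, 0.532, 0.12], 60], [[0.016, 0.56, -0.017], [-0.321, 0.532, 0.12], 60], [[0.016, 0.56, -0.017], [-0.321, 0.532, 0.12], 60], [[0.016, 0.56, -0.017], [-0.321, 0.532, 0.12], 60], [[0.016, 0.56, -0.017], [-0.321, 0.532, 0.12], 60], [[0.016, 0.56, -0.017], [-0.321, 0.532, 0.12], 60]])

```text
time_s: 5.72
tcp_pos: [349.0, -502.9, 377.6]
eef_rot: [-0.046, 0.934, 0.329, 0.13]
ft_force: [0.5, -0.6, 1.0]
gripper_width: 51.1
```

```bash
python3 - <<'E'
from search2 import *
from h import rel,stat
s=stat(); Qb=vias(856)[1][1]
for az,tl in ((.35,.38),(.45,.35)):
  for V in ([((680,-210,270),Qb)],[((680,-210,270),pose(.6,0))],[((760,-210,270),Qb),((760,100,270),Qb)]):
    q=s["joint_pos"]; Q=pose(az,tl); z=Q.apply([0,0,1]); T=C+10*z
    for v in V+[(T-80*z,Q),(T,Q)]: q,w,h=track(q,[v]); print(q.round(2),w.round(3),h.round(3))
    print([rel(*v) for v in V])
E
```

```text
t5.72 q [ 1.04  0.34  0.01  1.35 -0.28  1.5   0.18] tcp [ 349.  -502.9  377.6] F [ 0.5 -0.6  1. ] w51.1
[ 0.23  0.58 -0.06  1.18  0.1   1.48 -1.01] 0.0 0.0
[-0.7   0.26 -0.08  2.19  0.44  0.36 -2.38] 0.0 0.0
[-0.79  0.44  0.05  2.18  0.57  0.19 -2.5 ] 0.0 0.0
[([-0.023, -0.388, 0.292], [0.3955, -0.021, 0.2239])]
[ 0.3   0.52 -0.1   1.27  0.05  1.35 -0.77] 0.0 0.0
[-0.71  0.26 -0.07  2.19  0.43  0.36 -2.37] 0.0 0.0
[-0.8   0.44  0.06  2.19  0.55  0.18 -2.49] 0.0 0.0
[([-0.01, -0.276, 0.077], [0.3955, -0.021, 0.2239])]
[ 0.19  0.74 -0.03  0.9   0.09  1.6  -1.02] 0.0 0.0
[-0.18  0.7  -0.07  0.96  0.07  1.59 -1.41] 0.0 0.0
[-0.79  0.26  0.02  2.19  0.36  0.35 -2.31] 0.0 0.0
[-0.84  0.44  0.11  2.19  0.44  0.17 -2.38] 0.0 0.0
[([-0.023, -0.388, 0.292], [0.4555, 0.0291, 0.2409]), ([-0.023, -0.388, 0.292], [0.6423, -0.2125, 0.2937])]
[ 0.23  0.58 -0.06  1.18  0.1   1.48 -1.01] 0.0 0.0
[-0.6   0.26 -0.15  2.17  0.32  0.38 -2.14] 0.0 0.0
[-0.69  0.44 -0.04  2.17  0.43  0.21 -2.24] 0.0 0.0
[([-0.023, -0.388, 0.292], [0.3955, -0.021, 0.2239])]
[ 0.3   0.52 -0.1   1.27  0.05  1.35 -0.77] 0.0 0.0
[-0.61  0.26 -0.14  2.17  0.31  0.38 -2.13] 0.0 0.0
[-0.7   0.44 -0.03  2.17  0.42  0.21 -2.23] 0.0 0.0
[([-0.01, -0.276, 0.077], [0.3955, -0.021, 0.2239])]
[ 0.19  0.74 -0.03  0.9   0.09  1.6  -1.02] 0.0 0.0
[-0.18  0.7  -0.07  0.96  0.07  1.59 -1.41] 0.0 0.0
[-0.68  0.26 -0.06  2.18  0.25  0.37 -2.07] 0.0 0.0
[-0.73  0.44  0.02  2.17  0.32  0.2  -2.14] 0.0 0.0
[([-0.023, -0.388, 0.292], [0.4555, 0.0291, 0.2409]), ([-0.023, -0.388, 0.292], [0.6423, -0.2125, 0.2937])]
```

Emit:
arm_command(plan=[[[-0.02, -0.39, 0.29], [0.455, 0.029, 0.24], 60], [[-0.02, -0.39, 0.29], [0.455, 0.029, 0.24], 60], [[-0.02, -0.39, 0.29], [0.455, 0.029, 0.24], 60], [[-0.02, -0.39, 0.29], [0.455, 0.029, 0.24], 60], [[-0.02, -0.39, 0.29], [0.455, 0.029, 0.24], 60], [[-0.02, -0.39, 0.29], [0.455, 0.029, 0.24], 60], [[-0.02, -0.39, 0.29], [0.455, 0.029, 0.24], 60], [[-0.02, -0.39, 0.29], [0.642, -0.212, 0.29], 60], [[-0.02, -0.39, 0.29], [0.642, -0.212, 0.29], 60], [[-0.02, -0.39, 0.29], [0.642, -0.212, 0.29], 60], [[-0.02, -0.39, 0.29], [0.642, -0.212, 0.29], 60], [[-0.02, -0.39, 0.29], [0.642, -0.212, 0.29], 60]])

```text
time_s: 7.22
tcp_pos: [748.6, 48.1, 276.4]
eef_rot: [0.01, 0.979, 0.193, -0.057]
ft_force: [0.1, -0.3, 0.1]
gripper_width: 51.5
```

```bash
python3 - <<'E'
from search2 import *
from h import rel,stat
s=stat()
q=s["joint_pos"]; Q=pose(.4,.38); z=Q.apply([0,0,1]); T=C+10*z
for v in [(T-80*z,Q),(T,Q)]: q,w,h=track(q,[v]); print(q.round(2),w.round(3),h.round(3))
print(rel(T-80*z,Q))
E
```

```text
t7.22 q [-0.1   0.69 -0.09  0.98  0.08  1.58 -1.36] tcp [748.6  48.1 276.4] F [ 0.1 -0.3  0.1] w51.5
[-0.73  0.26 -0.03  2.2   0.35  0.34 -2.23] 0.0 0.0
[-0.79  0.44  0.07  2.19  0.44  0.16 -2.32] 0.0 0.0
([-0.001, 0.496, -0.011], [-0.1662, -0.3655, 0.1849])
```

Emit:
arm_command(plan=[[[0, 0.49, -0.01], [-0.166, -0.365, 0.15], 60], [[0, 0.49, -0.01], [-0.166, -0.365, 0.15], 60], [[0, 0.49, -0.01], [-0.166, -0.365, 0.15], 60], [[0, 0.49, -0.01], [-0.166, -0.365, 0.15], 60], [[0, 0.49, -0.01], [-0.166, -0.365, 0.15], 60], [[0, 0.49, -0.01], [-0.166, -0.365, 0.15], 60], [[0, 0.49, -0.01], [-0.166, -0.365, 0.15], 60], [[0, 0.496, -0.011], [-0.166, -0.3655, 0.185], 60], [[0, 0.496, -0.011], [-0.166, -0.3655, 0.185], 60]])

```text
time_s: 8.35
tcp_pos: [431.8, 315.6, 110.7]
eef_rot: [-0.038, 0.962, 0.199, 0.182]
ft_force: [0.4, -0.7, -0.4]
gripper_width: 51.3
```

```bash
cat > pk.py <<'E'
from search2 import *
from h import *
s=stat()
q=s["joint_pos"]; Q=pose(.4,.38); z=Q.apply([0,0,1]); T=C+10*z
E
python3 - <<'E'
from pk import *
print(T,rel(T,Q)); q,w,h=track(q,[(T,Q)]); print(q.round(2),w.round(3))
w=cam("wrist"); print([proj(w,p).round() for p in ((461,326,69),(513,312.5,69))])
cv2.imwrite("pics/w3.png",np.clip(w["img"]*1.6,0,255).astype(np.uint8))
E
```

```text
t8.35 q [-0.66  0.22 -0.19  2.23  0.51  0.4  -2.45] tcp [431.8 315.6 110.7] F [ 0.4 -0.7 -0.4] w51.3
[464.41640376 327.44443234  38.71335364] ([-0.003, 0.006, 0.006], [0.0059, 0.0021, 0.0797])
[-0.7   0.44 -0.04  2.19  0.67  0.19 -2.54] 0.0
[array([325., 190.]), array([372., 130.])]
```

View pics/w3.png

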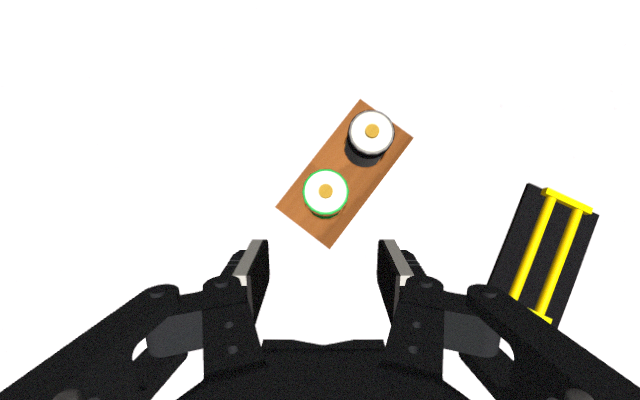

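The nub is at (325,191), exactly as predicted, so I'll descend and grip.

Emit:
arm_command(plan=[[[0, 0.006, 0.006], [0.006, 0.002, 0.04], 60], [[0, 0.006, 0.006], [0.006, 0.002, 0.065], 60], [[0, 0.006, 0.006], [0.006, 0.002, 0.08], 60], [[0, 0.006, 0.006], [0.006, 0.002, 0.08], 60], [[0, 0.006, 0.006], [0.006, 0.002, 0.08], 10], [[0, 0.006, 0.006], [0.006, 0.002, 0.08], 10], [[0, 0.006, 0.006], [0.006, 0.002, 0.08], 10], [[0, 0.006, 0.006], [0.006, 0.002, 0.08], 10]], force=60)

```text
time_s: 9.4
tcp_pos: [470.5, 326.7, 43.6]
eef_rot: [-0.04, 0.962, 0.192, 0.189]
ft_force: [-0.8, 1.2, 5.5]
gripper_width: 27.7
```

```bash
python3 - <<'E'
from pk import *
print(T,Rt(s).as_matrix()[:,2].round(3))
# where is cell axis: grip point
Q2=pose(-.025,-1.0); z2=Q2.apply([0,0,1])
for x2 in (500,504,508):
  T2=np.array([x2,130.3,26])+10*z2
  w=[(T+[0,0,75],Q),(T2+[0,0,90],Q2),(T2,Q2)]; k,e,h=track(q,w); print(k.round(2),e.round(3),h.round(3))
print(rel(*w[0]))
E
```

```text
t9.40 q [-0.76  0.39 -0.02  2.22  0.72  0.23 -2.64] tcp [470.5 326.7  43.6] F [-0.8  1.2  5.5] w27.7
[464.41640376 327.44443234  38.71335364] [ 0.348  0.15  -0.926]
[-0.04  1.04 -0.33  1.32  0.01  1.78 -1.95] 0.069 0.097
[-0.04  1.04 -0.33  1.31  0.01  1.79 -1.95] 0.08 0.112
[-0.04  1.05 -0.33  1.3   0.01  1.8  -1.95] 0.092 0.127
([-0.003, -0.008, -0.007], [0.0215, -0.0034, -0.0669])
```

```bash
python3 - <<'E'
from h import *
s=stat(); w=cam("wrist"); v=cam("side")
a=w["img"][60:340,180:480]; b=cv2.resize(v["img"][240:340,330:430],None,fx=3,fy=3,interpolation=cv2.INTER_CUBIC)[:280]
cv2.imwrite("pics/w4.png",np.clip(cv2.resize(np.hstack([a,b]),None,fx=1.3,fy=1.3)*1.6,0,255).astype(np.uint8)); stat()
E
```

```text
t9.40 q [-0.76  0.39 -0.02  2.22  0.72  0.23 -2.64] tcp [470.5 326.7  43.6] F [-0.8  1.2  5.5] w27.7
t9.50 q [-0.76  0.39 -0.02  2.22  0.72  0.23 -2.64] tcp [470.6 326.7  43.6] F [-1.9  1.   6.3] w27.9
```

View pics/w4.png

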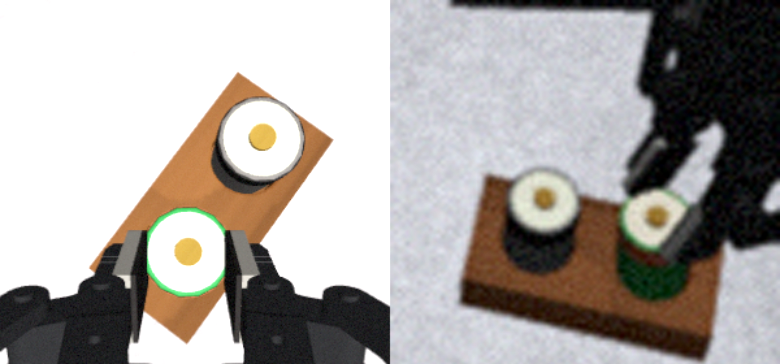

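Emit:
arm_command(plan=[[[0, 0, 0], [0.006, 0, -0.015], 10], [[0, 0, 0], [0.012, 0, -0.035], 10], [[0, 0, 0], [0.022, -0.003, -0.065], 10], [[0, 0, 0], [0.022, -0.003, -0.065], 10]])

```text
time_s: 10.0
tcp_pos: [466.1, 327.3, 113.2]
eef_rot: [-0.04, 0.962, 0.191, 0.189]
ft_force: [0.6, -0.2, -1.8]
gripper_width: 28.0
```

```bash
python3 - <<'E'
from h import *
s=stat(); w=cam("wrist"); v=cam("side"); c=cam("top")
a=w["img"][60:340,180:480]; b=cv2.resize(v["img"][235:325,350:450],None,fx=3,fy=3,interpolation=cv2.INTER_CUBIC); b=np.vstack([b,np.zeros((10,300,3),np.uint8)])
cv2.imwrite("pics/w5.png",np.clip(cv2.resize(np.hstack([a,b]),None,fx=1.3,fy=1.3)*1.6,0,255).astype(np.uint8)); print(Rt(s).as_matrix().round(3))
E
```

```text
t10.00 q [-0.6   0.27 -0.22  2.17  0.54  0.4  -2.44] tcp [466.1 327.3 113.2] F [ 0.6 -0.2 -1.8] w28.0
[[ 0.855  0.383  0.349]
 [ 0.353 -0.924  0.15 ]
 [ 0.38  -0.005 -0.925]]
```

View pics/w5.png

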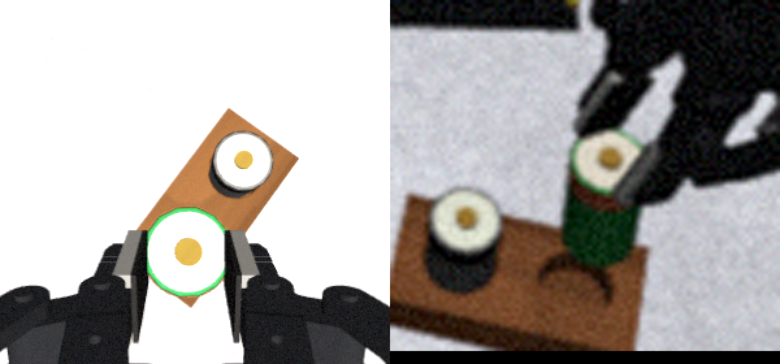

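```bash
cat > lay.py <<'E'
from search2 import *
from h import *
s=stat(); q=s["joint_pos"]
R1=R.from_quat([.962,.1915,.189,-.04])
m=R1.inv().apply([-9.5,-.7,-6.6]); a=R1.inv().apply([0,0,1])
def layT(mid,b,az=-.025): Q=pose(az,-b); return np.array(mid)-Q.apply(m),Q
E
python3 - <<'E'
from lay import *
print("m",m.round(1),"a",a.round(3))
for b in (.9,1.0,1.05):
    T2,Q2=layT((493,130.4,29),b); print(b,T2.round(1),"axis",Q2.apply(a).round(3)); k,e,h=track(q,[(T2+[0,0,80],Q2),(T2,Q2)]); print(k.round(2),e.round(3),h.round(3)); print(rel(T2+[0,0,80],Q2))
E
```

```text
t10.15 q [-0.61  0.27 -0.21  2.17  0.54  0.4  -2.45] tcp [464.8 325.7 109.9] F [ 0.6 -0.1 -0.9] w28.0
m [-10.9  -3.    2.7] a [ 0.379 -0.005 -0.925]
0.9 [501.8 127.2  22.2] axis [ 0.96  -0.019  0.278]
[-0.07  0.98 -0.26  1.36 -0.    1.7  -1.91] 0.001 0.0
([0.111, -1.264, 0.434], [-0.0415, 0.1975, -0.0091])
1.0 [501.1 127.2  21.3] axis [ 0.983 -0.02   0.181]
[-0.07  1.04 -0.26  1.3  -0.01  1.8  -1.91] 0.078 0.109
([0.134, -1.362, 0.433], [-0.0425, 0.1972, -0.0085])
1.05 [500.7 127.2  20.9] axis [ 0.991 -0.02   0.132]
[-0.07  1.07 -0.27  1.26 -0.02  1.85 -1.92] 0.149 0.219
([0.146, -1.411, 0.432], [-0.0429, 0.197, -0.0083])
```

```bash
python3 - <<'E'
from lay import *
m[1]=0
T2,Q2=layT((493,130.4,29),.97); print(T2.round(1),rel(T2+[0,0,60],Q2))
E
```

```text
t10.15 q [-0.61  0.27 -0.21  2.17  0.54  0.4  -2.45] tcp [464.8 325.7 109.9] F [ 0.6 -0.1 -0.9] w28.0
[501.4 130.2  21.6] ([0.127, -1.333, 0.433], [-0.0486, 0.1946, 0.0103])
```

Emit:
arm_command(plan=[[[0.127, -1.33, 0.433], [-0.049, 0.1945, -0.01], 10], [[0.127, -1.33, 0.433], [-0.049, 0.1945, -0.01], 10], [[0.127, -1.33, 0.433], [-0.049, 0.1945, -0.01], 10], [[0.127, -1.33, 0.433], [-0.049, 0.1945, -0.01], 10], [[0.127, -1.33, 0.433], [-0.049, 0.1945, 0.01], 10], [[0.127, -1.33, 0.433], [-0.049, 0.1945, 0.01], 10], [[0.127, -1.33, 0.433], [-0.049, 0.1945, 0.01], 10], [[0.127, -1.33, 0.433], [-0.049, 0.1945, 0.01], 10], [[0.127, -1.33, 0.433], [-0.049, 0.1945, 0.01], 10], [[0.127, -1.33, 0.433], [-0.049, 0.1945, 0.01], 10]])

```text
time_s: 11.4
tcp_pos: [496.9, 131.2, 80.0]
eef_rot: [-0.006, 0.886, -0.01, -0.463]
ft_force: [-0.5, 0.3, -2.2]
gripper_width: 27.5
```

```bash
python3 - <<'E'
from lay import *
m[1]=0
T2,Q2=layT((493,130.4,29),.97); print(Rt(s).as_matrix().round(3)); print(Q2.as_matrix().round(3)); print(T2.round(1),rel(T2,Q2))
print(track(q,[(T2,Q2)]))
v=cam("side"); w=cam("wrist")
a=w["img"][60:340,180:480]; b=cv2.resize(v["img"][160:260,320:420],None,fx=3,fy=3,interpolation=cv2.INTER_CUBIC)[:280]
cv2.imwrite("pics/w6.png",np.clip(cv2.resize(np.hstack([a,b]),None,fx=1.3,fy=1.3)*1.6,0,255).astype(np.uint8))
E
```

```text
t11.40 q [-0.1   1.02 -0.21  1.21 -0.09  1.85 -1.88] tcp [496.9 131.2  80. ] F [-0.5  0.3 -2.2] w27.5
[[ 0.571 -0.024 -0.82 ]
 [-0.012 -1.     0.02 ]
 [-0.821 -0.002 -0.571]]
[[ 0.565 -0.025 -0.825]
 [-0.014 -1.     0.021]
 [-0.825  0.    -0.565]]
[501.4 130.2  21.6] ([0.0, -0.007, 0.002], [0.0505, 0.001, 0.0297])
(array([-0.11619221,  1.01585627, -0.19170758,  1.31238234, -0.05212602,
        1.7710132 , -1.87470713]), np.float64(1.4712314105937542e-06), np.float64(0.0))
```

View pics/w6.png

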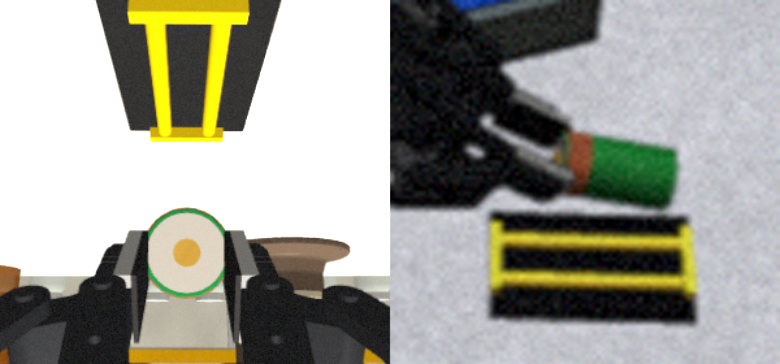

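```bash
python3 - <<'E'
from lay import *
m[1]=0; r=Rt(s); mid=s["tcp_pos"]+r.apply(m); ax=r.apply(a); v=cam("side"); w=cam("wrist")
print("mid",mid.round(1),ax.round(3)); print("flat",proj(v,mid-29*ax),"nub",proj(v,mid+32*ax), "wrist nub",proj(w,mid+32*ax), "rest ctr",proj(v,(493,130.4,12)))
print("obs rest ctr px", 320+(593-390)/3.9, 160+263/3.9)
E
```

```text
t11.50 q [-0.1   1.02 -0.21  1.21 -0.09  1.85 -1.88] tcp [497.6 131.5  81.7] F [-1.4  0.5 -0.8] w27.6
mid [489.2 131.7  89. ] [ 0.975 -0.019  0.221]
flat [390.6236788 203.4007818] nub [361.09961514 198.64403542] wrist nub [320.5453477 257.4979388] rest ctr [371.6949032  223.67843063]
obs rest ctr px 372.05128205128204 227.43589743589743
```

```bash
python3 - <<'E'
from lay import *
m[1]=0
T2,Q2=layT((493,130.4,30),.99); print(T2.round(1),rel(T2,Q2)); print(track(q,[(T2,Q2)]))
z=Q2.apply([0,0,1]); print("retract delta tool", rel(T2-70*z,Q2))
E
```

```text
t11.60 q [-0.1   1.02 -0.21  1.21 -0.09  1.85 -1.88] tcp [498.  131.5  81.8] F [-0.2 -0.3 -0.4] w27.4
[501.2 130.2  22.4] ([-0.001, -0.032, 0.003], [0.0505, 0.0014, 0.0315])
(array([-0.11572545,  1.02682814, -0.19240548,  1.29974699, -0.05453819,
        1.79236772, -1.8756334 ]), np.float64(1.4889689247251008e-06), np.float64(0.0))
retract delta tool ([-0.001, -0.032, 0.003], [0.0527, 0.0013, -0.0385])
```

Emit:
arm_command(plan=[[[0, -0.03, 0], [0.025, 0.001, 0.016], 10], [[0, -0.03, 0], [0.04, 0.001, 0.025], 10], [[0, -0.03, 0], [0.05, 0.001, 0.0315], 10], [[0, -0.03, 0], [0.05, 0.001, 0.0315], 10]])

```text
time_s: 12.1
tcp_pos: [500.1, 130.4, 20.6]
eef_rot: [-0.007, 0.879, -0.01, -0.476]
ft_force: [-0.5, 0.2, -1.5]
gripper_width: 27.5
```

```bash
python3 - <<'E'
from lay import *
m[1]=0; r=Rt(s); print("mid",s["tcp_pos"]+r.apply(m),r.apply(a),"flat z",(s["tcp_pos"]+r.apply(m)-29*r.apply(a))[2])
E
```

```text
t12.10 q [-0.11  1.12 -0.2   1.17 -0.09  1.82 -1.86] tcp [500.1 130.4  20.6] F [-0.5  0.2 -1.5] w27.5
mid [491.86876389 130.62732495  28.21598037] [ 0.98186877 -0.02050023  0.18845016] flat z 22.750925852886507
```

Emit:
arm_command(plan=[[[0, 0, 0], [0, 0, 0], 60], [[0, 0, 0], [0, 0, 0], 60], [[0, 0, 0], [0, 0, 0], 60], [[0, 0, 0], [0, 0, -0.02], 60], [[0, 0, 0], [0, 0, -0.06], 60], [[0, 0, 0], [0, 0, -0.1], 60], [[0, 0, 0], [0, 0, -0.1], 60]])

```text
time_s: 12.98
tcp_pos: [687.7, 84.1, 214.7]
eef_rot: [-0.102, 0.958, -0.091, -0.254]
ft_force: [2.4, -1.9, 5.6]
gripper_width: 51.3
```

```bash
python3 - <<'E'
from lay import *
Q=pose(-.025); x=(495,130.4,110)
print(rel(x,Q)); k,e,h=track(q,[(x,Q),((495,130.4,12),Q)]); print(k.round(2),e,h)
# onwards to the bay
xs=np.array([-.315,.949,0]);
for th in (0,.3,.5):
  Qb=R.from_rotvec(th*-np.array([-.949,-.315,0]))*pose(1.891)
  X=np.array([577.9,-170.1,70])+(-8)*xs
  k2,e,h=track(k,[((495,130,150),Q),((540,0,170),pose(1.0)),(X+[0,0,80],Qb),(X,Qb)]); print(th,k2.round(2),e,h)
E
```

```text
t12.97 q [-0.01  0.9  -0.1   0.86 -0.22  1.85 -1.86] tcp [687.7  84.1 214.7] F [ 2.4 -1.9  5.6] w51.3
([-0.201, 0.517, -0.159], [-0.1174, 0.0145, 0.1904])
[-0.28  0.5  -0.06  2.05  0.05  0.59 -1.96] 6.776975117335154e-05 0.0
0 [ 0.44  0.55 -0.3   1.78  0.21  0.84  0.38] 2.2390092409429837e-06 0.0
0.3 [ 0.6   0.66 -0.37  1.63 -0.01  1.08  0.61] 1.1140882986447848e-05 0.0
0.5 [ 0.66  0.75 -0.4   1.52 -0.11  1.25  0.7 ] 2.421214101099913e-05 0.0
```

Emit:
arm_command(plan=[[[-0.2, 0.517, -0.159], [-0.117, 0.0145, 0.15], 60], [[-0.2, 0.517, -0.159], [-0.117, 0.0145, 0.15], 60], [[-0.2, 0.517, -0.159], [-0.117, 0.0145, 0.15], 60], [[-0.2, 0.517, -0.159], [-0.117, 0.0145, 0.15], 60], [[-0.2, 0.517, -0.159], [-0.117, 0.0145, 0.15], 60], [[-0.2, 0.517, -0.159], [-0.117, 0.0145, 0.15], 60]])

```text
time_s: 13.72
tcp_pos: [466.3, 136.7, 122.5]
eef_rot: [-0.002, 0.998, 0.007, -0.057]
ft_force: [1.6, 0.7, 0.3]
gripper_width: 51.0
```

```bash
python3 - <<'E'
from lay import *
print(Rt(s).as_matrix().round(3)); w=cam("wrist"); np.savez("w7.npz",**w); c=cam("top")
a=w["img"]; b=cv2.resize(c["img"][215:295,235:335],(320,256),interpolation=cv2.INTER_CUBIC)
o=np.zeros((400,960,3),np.uint8); o[:,:640]=a; o[:256,640:]=b
cv2.imwrite("pics/w7.png",np.clip(cv2.resize(o,None,fx=.8333,fy=.8333)*1.4,0,255).astype(np.uint8))
print([proj(w,p).round() for p in ((464,130.4,39),(522,130.4,39),(493,130.4,12))])
E
```

```text
t13.72 q [-0.23  0.35 -0.15  1.92  0.01  0.97 -1.94] tcp [466.3 136.7 122.5] F [1.6 0.7 0.3] w51.0
[[ 0.993  0.015 -0.115]
 [ 0.015 -1.     0.004]
 [-0.115 -0.005 -0.993]]
[array([330., 189.]), array([332., 114.]), array([330., 145.])]
```

View pics/w7.png

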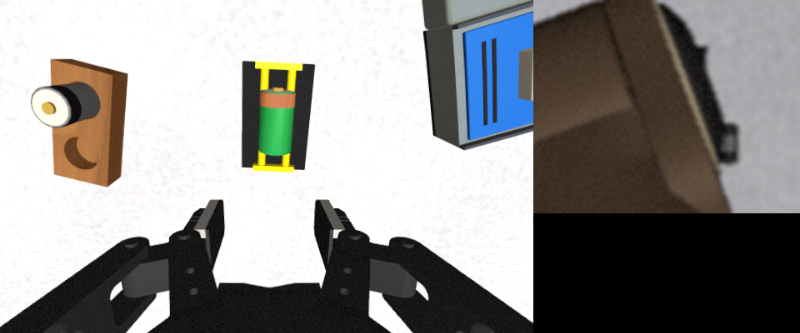

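```bash
python3 - <<'E'
from lay import *
w=dict(np.load("w7.npz")); M=w["W"]; print("cam",(-M[:3,:3].T@M[:3,3]).round())
for uv in ((332,187),(333.6,109),(312,160),(353,160)): print(uv,at(w,uv,39).round(1),at(w,uv,23).round(1))
Q=pose(-.03)
for x in ((495,130.4,90),(495,130.4,9)): print(rel(x,Q))
E
```

```text
t13.82 q [-0.23  0.35 -0.15  1.92  0.01  0.97 -1.94] tcp [467.4 136.4 121.9] F [-0.2  0.1 -0.8] w51.1
cam [550. 136. 277.]
(332, 187) [465.7 128.8  39. ] [460.  128.3  23. ]
(333.6, 109) [525.2 129.1  39. ] [523.6 128.7  23. ]
(312, 160) [487.3 144.6  39. ] [483.1 145.2  23. ]
(353, 160) [487.8 113.4  39. ] [483.6 111.8  23. ]
([-0.003, 0.115, 0.043], [0.031, 0.0065, 0.0285])
([-0.003, 0.115, 0.043], [0.0403, 0.007, 0.109])
```

Emit:
arm_command(plan=[[[0, 0.115, 0.043], [0.0315, 0.0075, 0.0285], 60], [[0, 0.115, 0.043], [0.0315, 0.0075, 0.0285], 60], [[0, 0.115, 0.043], [0.0315, 0.0075, 0.0285], 60], [[0, 0.115, 0.043], [0.0315, 0.0075, 0.0285], 60], [[0, 0.115, 0.043], [0.0365, 0.0075, 0.07], 60], [[0, 0.115, 0.043], [0.0408, 0.0075, 0.107], 60], [[0, 0.115, 0.043], [0.0408, 0.0075, 0.107], 60], [[0, 0.115, 0.043], [0.0408, 0.0075, 0.107], 60], [[0, 0.115, 0.043], [0.0408, 0.0075, 0.107], 60]])

```text
time_s: 14.95
tcp_pos: [494.1, 130.1, 11.5]
eef_rot: [-0.001, 1.0, -0.014, -0.0]
ft_force: [-0.1, -0.7, 0.7]
gripper_width: 51.3
```

```bash
python3 - <<'E'
from h import *
s=stat(); print(Rt(s).as_matrix().round(3))
E
```

```text
t14.95 q [-0.26  0.49 -0.11  2.04  0.09  0.61 -2.03] tcp [494.1 130.1  11.5] F [-0.1 -0.7  0.7] w51.3
[[ 1.    -0.028 -0.   ]
 [-0.028 -1.     0.003]
 [-0.    -0.003 -1.   ]]
```

Emit:
arm_command(plan=[[[0, 0, 0], [0.001, 0, 0.001], 15], [[0, 0, 0], [0.001, 0, 0.001], 15], [[0, 0, 0], [0.001, 0, 0.001], 15], [[0, 0, 0], [0.001, 0, 0.001], 15], [[0, 0, 0], [0.001, 0, 0.001], 15]], force=60)

```text
time_s: 15.58
tcp_pos: [494.8, 131.1, 10.1]
eef_rot: [-0.002, 1.0, -0.014, -0.0]
ft_force: [-1.0, 2.1, 6.4]
gripper_width: 23.1
```

```bash
python3 - <<'E'
from h import *
s=stat(); print(Rt(s).as_matrix().round(3))
E
```

```text
t15.57 q [-0.26  0.5  -0.11  2.04  0.09  0.61 -2.03] tcp [494.8 131.1  10.1] F [-1.   2.1  6.4] w23.1
[[ 1.    -0.028 -0.   ]
 [-0.028 -1.     0.004]
 [-0.    -0.004 -1.   ]]
```

Emit:
arm_command(plan=[[[0, 0, 0], [0, 0, -0.02], 15], [[0, 0, 0], [0, 0, -0.06], 15], [[0, 0, 0], [0, 0, -0.09], 15], [[0, 0, 0], [0, 0, -0.09], 15], [[0, 0, 0], [0, 0, -0.09], 15]])

```text
time_s: 16.2
tcp_pos: [493.6, 129.3, 98.3]
eef_rot: [-0.001, 1.0, -0.014, -0.002]
ft_force: [-0.6, -0.1, -2.4]
gripper_width: 22.4
```

```bash
python3 - <<'E'
from h import *
s=stat(); print(Rt(s).as_matrix().round(3)); w=cam("wrist"); v=cam("side")
a=w["img"][60:340,180:480]; u0,v0=proj(v,s["tcp_pos"]).astype(int); print(u0,v0)
b=cv2.resize(v["img"][v0-40:v0+60,u0-45:u0+55],(300,300),interpolation=cv2.INTER_CUBIC)[:280]
cv2.imwrite("pics/w8.png",np.clip(cv2.resize(np.hstack([a,b]),None,fx=1.3,fy=1.3)*1.6,0,255).astype(np.uint8)); np.savez("w8.npz",**w)
E
```

```text
t16.20 q [-0.24  0.36 -0.13  1.98  0.06  0.81 -2.  ] tcp [493.6 129.3  98.3] F [-0.6 -0.1 -2.4] w22.4
[[ 1.    -0.028 -0.003]
 [-0.028 -1.     0.002]
 [-0.003 -0.002 -1.   ]]
374 197
```

View pics/w8.png

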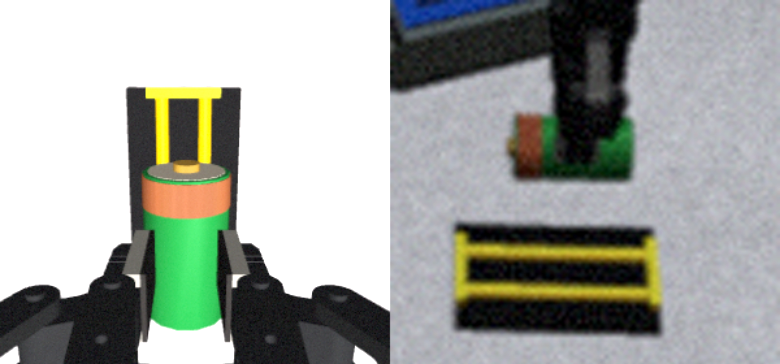

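```bash
python3 - <<'E'
from h import *
s=stat(); v=cam("side"); w=dict(np.load("w8.npz")); t=np.array([493.6,129.3,98.3])
for dz in (12.8,16,9):
  for dx in (0,2):
    m=t+[dx,0,dz]; print(dz,dx,"flat",proj(v,m-[29,0,0]).round(1),"nub",proj(v,m+[32,0,0]).round(1),"wrist nub",proj(w,m+[32,0,0]).round(1),"flat top",proj(w,m+[-29,0,16.5]).round(1))
print("wrist obs nub",180+187/1.3,60+168/1.3,"flat edge",60+329/1.3)
E
```

```text
t16.30 q [-0.25  0.36 -0.13  1.98  0.06  0.81 -2.  ] tcp [493.2 129.2  97.7] F [ 0.  -0.1 -2.3] w22.6
12.8 0 flat [390.2 193.1] nub [358.8 193.1] wrist nub [318.6 184.9] flat top [322.2 315.8]
12.8 2 flat [389.2 193.1] nub [357.8 193.1] wrist nub [318.4 180.8] flat top [322.1 312.2]
16 0 flat [390.4 192. ] nub [358.9 192. ] wrist nub [318.5 186.4] flat top [322.2 319.9]
16 2 flat [389.3 192. ] nub [357.9 192. ] wrist nub [318.3 182.3] flat top [322.1 316.3]
9 0 flat [390.  194.3] nub [358.7 194.3] wrist nub [318.7 183.2] flat top [322.2 311.1]
9 2 flat [388.9 194.3] nub [357.7 194.3] wrist nub [318.5 179.2] flat top [322.1 307.6]
wrist obs nub 323.8461538461538 189.23076923076923 flat edge 313.0769230769231
```

The cell is held level across the barrel, with the nub at about (187,168) in the crop and the fingers near mid-barrel. The next move carries it above the bay.

```bash
cat > bay.py <<'E'
from search2 import *
from h import *
import os
YAW=1.891; O=np.array([577.9,-170.1,0.])
if os.path.exists("scale.npy"): O[0],O[1],YAW=np.load("scale.npy")
xs=np.array([np.cos(YAW),np.sin(YAW),0]); ys=np.array([-xs[1],xs[0],0])
def W(p): return O+p[0]*xs+p[1]*ys+np.array([0,0,p[2]])
DZ=12.8
def cellpose(Fx,Fz,th):
    """TCP pose putting the flat end's centre at (Fx,0,Fz) with the nub raised by th"""
    Q=R.from_rotvec(-th*ys)*pose(YAW)
    mid=W((Fx+29*np.cos(th),0,Fz+29*np.sin(th))); return mid+DZ*Q.apply([0,0,1]),Q
E
python3 - <<'E'
from bay import *
s=stat(); q=s["joint_pos"]
X=W((-8,0,190)); w=[((545,0,190),pose(1.)),(X,pose(YAW))]
k,e,h=track(q,w); print(k.round(2),e,h); print([rel(*a) for a in w])
for F in ((-20,38,.6),(-34.5,23.5,.5),(-34.5,23.5,0)):
    k,e,h=track(k,[cellpose(*F)]); print(F,k.round(2),e.round(3),h)
# clearance of path
for u in np.linspace(0,2,17):
    A,B,Cc=map(np.array,((-20,38,.6),(-34.5,23.5,.5),(-34.5,23.5,0))); F=A+(B-A)*u if u<=1 else B+(Cc-B)*(u-1)
    c,sn=np.cos(F[2]),np.sin(F[2]); cx=F[0]-(11+(22.9-F[1])*sn)/c; 
    # signed clearance of lip box corners from cell profile
    best=9e9
    for lx in np.linspace(31,38,8):
      for lz in (41,42.5,44):
        d=np.array([lx-F[0],lz-F[1]]); t=d@[c,sn]; n=abs(d@[-sn,c])
        best=min(best,max(t-58,n-16.5),) if n>5 else min(best,max(t-61,n-16.5 if t<58 else -99))
    print(u.round(2),"compress %.1f"%(-26-cx),"clear %.1f"%best,"bottom edge z %.1f"%(F[1]-16.5*c))
E
```

```text
t16.35 q [-0.25  0.36 -0.13  1.98  0.06  0.81 -2.  ] tcp [493.2 129.2  97.6] F [-0.7 -0.3 -1.3] w22.7
[ 0.52  0.42 -0.4   1.67  0.18  1.09  0.4 ] 6.683518796195523e-07 0.0
[([-0.003, 0.004, -1.028], [0.0549, 0.1276, -0.0928]), ([-0.005, 0.002, -1.919], [0.0953, 0.3042, -0.0932])]
(-20, 38, 0.6) [ 0.73  0.84 -0.49  1.52 -0.1   1.26  0.68] 0.0 0.0
(-34.5, 23.5, 0.5) [ 0.7   0.82 -0.46  1.55 -0.05  1.17  0.67] 0.0 0.0
(-34.5, 23.5, 0) [ 0.41  0.63 -0.26  1.82  0.23  0.73  0.36] 0.0 0.0
0.0 compress -3.0 clear 7.3 bottom edge z 24.4
0.12 compress 0.2 clear 6.3 bottom edge z 22.5
0.25 compress 3.3 clear 5.1 bottom edge z 20.5
0.38 compress 6.3 clear 3.9 bottom edge z 18.6
0.5 compress 9.3 clear 2.7 bottom edge z 16.7
0.62 compress 12.3 clear 1.3 bottom edge z 14.8
0.75 compress 15.1 clear 2.5 bottom edge z 12.8
0.88 compress 18.0 clear 5.2 bottom edge z 10.9
1.0 compress 20.7 clear 7.9 bottom edge z 9.0
1.12 compress 20.4 clear 8.7 bottom edge z 8.6
1.25 compress 20.1 clear 7.5 bottom edge z 8.1
1.38 compress 19.9 clear 6.7 bottom edge z 7.8
1.5 compress 19.7 clear 6.8 bottom edge z 7.5
1.62 compress 19.6 clear 6.6 bottom edge z 7.3
1.75 compress 19.5 clear 9.2 bottom edge z 7.1
1.88 compress 19.5 clear 8.5 bottom edge z 7.0
2.0 compress 19.5 clear 7.5 bottom edge z 7.0
```

Emit:
arm_command(plan=[[[0, 0, -0.4], [0.02, 0.03, -0.07], 15], [[0, 0, -1.03], [0.055, 0.128, -0.093], 15], [[0, 0, -1.03], [0.055, 0.128, -0.093], 15], [[0, 0, -1.03], [0.055, 0.128, -0.093], 15], [[0, 0, -1.3], [0.07, 0.2, -0.093], 15], [[0, 0, -1.92], [0.095, 0.304, -0.093], 15], [[0, 0, -1.92], [0.095, 0.304, -0.093], 15], [[0, 0, -1.92], [0.095, 0.304, -0.093], 15], [[0, 0, -1.92], [0.095, 0.304, -0.093], 15], [[0, 0, -1.92], [0.095, 0.304, -0.093], 15], [[0, 0, -1.92], [0.095, 0.304, -0.093], 15], [[0, 0, -1.92], [0.095, 0.304, -0.093], 15]])

```text
time_s: 17.85
tcp_pos: [580.2, -177.3, 189.7]
eef_rot: [-0.003, 0.585, 0.811, -0.0]
ft_force: [-0.6, -0.8, -2.2]
gripper_width: 22.9
```

```bash
python3 - <<'E'
from bay import *
s=stat(); w=cam("wrist"); np.savez("w9.npz",**w); im=w["img"]; cv2.imwrite("pics/w9.png",im)
hsv=cv2.cvtColor(im,cv2.COLOR_BGR2HSV)
def comps(lo,hi,n,minA=40):
    m=cv2.inRange(hsv,lo,hi); k,l,st,ce=cv2.connectedComponentsWithStats(m)
    for i in range(1,k):
        if st[i,4]>minA: print(n,st[i].tolist(),ce[i].round(1)); 
    return m,l,st
mb=comps((100,120,40),(125,255,255),"blue",300); mo=comps((5,150,60),(20,255,255),"orange")
pr=lambda p: proj(w,W(p)).round(1).tolist()
print("lip corners",[pr(p) for p in ((31,-20,44),(31,20,44),(38,20,44),(38,-20,44))])
for op in (.100,.108): 
    x=-4+op*1000; print("cover",op,[pr(p) for p in ((x-46,-46,49.5),(x-46,46,49.5),(x+46,46,49.5),(x+46,-46,49.5))],"rib",pr((x,0,64.5)))
cs,_=cv2.findContours(mb[0],cv2.RETR_EXTERNAL,cv2.CHAIN_APPROX_SIMPLE); c=max(cs,key=cv2.contourArea); print("blue poly",cv2.approxPolyDP(c,4,True)[:,0].tolist())
cs,_=cv2.findContours(mo[0],cv2.RETR_EXTERNAL,cv2.CHAIN_APPROX_SIMPLE); c=max(cs,key=cv2.contourArea); print("orange poly",cv2.approxPolyDP(c,2,True)[:,0].tolist())
E
```

```text
t17.85 q [ 0.48  0.43 -0.36  1.64  0.16  1.1   0.4 ] tcp [ 580.2 -177.3  189.7] F [-0.6 -0.8 -2.2] w22.9
blue [271, 5, 107, 110, 9951] [323.6  58.9]
orange [303, 139, 42, 53, 983] [323.2 159.7]
orange [339, 195, 18, 31, 356] [348.7 210.8]
orange [289, 196, 14, 29, 262] [294.3 210. ]
lip corners [[345.4, 142.4], [303.5, 142.4], [303.4, 134.9], [345.6, 134.9]]
cover 0.1 [[374.4, 122.1], [274.7, 122.2], [270.8, 12.3], [378.3, 12.1]] rib [324.5, 66.6]
cover 0.108 [[374.7, 113.2], [274.3, 113.2], [270.5, 2.0], [378.7, 1.8]] rib [324.5, 56.5]
blue poly [[271, 5], [274, 113], [372, 114], [377, 6]]
orange poly [[303, 139], [303, 145], [308, 146], [308, 184], [313, 185], [314, 191], [315, 185], [329, 186], [331, 191], [332, 185], [338, 184], [339, 146], [344, 145], [344, 139]]
```

```bash
python3 - <<'E'
from bay import *
w=dict(np.load("w9.npz"))
def L(uv,z): p=at(w,uv,z)-O; return np.array([p@xs,p@ys]).round(1)
print("lip edge",L((323.7,145.5),44),"lip back",L((323.7,138.7),44),"cover near",L((323,113.8),49.5),"far",L((324,5),49.5), "corners",L((271,5),49.5),L((377.5,5.5),49.5),L((274,113.5),49.5),L((372.5,114),49.5))
c=cam("top"); hsv=cv2.cvtColor(c["img"],cv2.COLOR_BGR2HSV); m=cv2.inRange(hsv,(100,120,40),(125,255,255)); n,l,st,ce=cv2.connectedComponentsWithStats(m); i=1+np.argmax(st[1:,4]); print("top blue centroid",st[i],(lambda p:(p@xs,p@ys))(at(c,ce[i],49.5)-O))
E
```

```text
lip edge [28.1  0.7] lip back [34.5  0.7] cover near [57.4  1.4] far [147.5   0.5] corners [147.7  45.6] [147.2 -45.1] [57.8 46.3] [ 57.3 -44. ]
top blue centroid [ 349  208   51   51 1604] (np.float64(104.79972107884736), np.float64(-0.5771797691057869))
```

```bash
python3 - <<'E'
import numpy as np
O=np.array([577.9,-170.1]); y=1.891; xs=np.array([np.cos(y),np.sin(y)]); ys=np.array([-xs[1],xs[0]])
O=O-3*xs+.7*ys; np.save("scale.npy",[O[0],O[1],y]); print(O)
E
python3 - <<'E'
from bay import *
s=stat()
for F in ((-20,75,.6),(-20,38,.6)): print(F,rel(*cellpose(*F)))
E
```

```text
[ 578.17985973 -173.16784591]
t17.95 q [ 0.48  0.43 -0.36  1.64  0.16  1.1   0.4 ] tcp [ 580.4 -177.3  190.2] F [ 0.1  0.8 -1.3] w22.5
(-20, 75, 0.6) ([-0.002, 0.597, -0.002], [0.0154, -0.0005, 0.1094])
(-20, 38, 0.6) ([-0.002, 0.597, -0.002], [0.0152, -0.0004, 0.1464])
```

Emit:
arm_command(plan=[[[0, 0.597, 0], [0.0154, 0, 0.05], 15], [[0, 0.597, 0], [0.0154, 0, 0.08], 15], [[0, 0.597, 0], [0.0154, 0, 0.1], 15], [[0, 0.597, 0], [0.0154, 0, 0.109], 15], [[0, 0.597, 0], [0.0154, 0, 0.109], 15], [[0, 0.597, 0], [0.0154, 0, 0.12], 15], [[0, 0.597, 0], [0.0154, 0, 0.135], 15], [[0, 0.597, 0], [0.0152, 0, 0.1455], 15], [[0, 0.597, 0], [0.0152, 0, 0.1455], 15], [[0, 0.597, 0], [0.0152, 0, 0.1455], 15]])

```text
time_s: 19.2
tcp_pos: [575.7, -162.5, 45.8]
eef_rot: [-0.24, 0.559, 0.775, 0.172]
ft_force: [0.1, 0.7, -1.1]
gripper_width: 22.5
```

```bash
cat > chk.py <<'E'
from bay import *
s=stat()
def where():
    r=Rt(s); ax=r.apply([1,0,0]); mid=s["tcp_pos"]-DZ*r.apply([0,0,1]); f=mid-29*ax-O; print("F x,y,z",(f@xs).round(1),(f@ys).round(1),f[2].round(1),"th",np.arcsin(ax[2]).round(3),"yaw err",(np.arctan2(ax[1],ax[0])-YAW).round(3),"F_s",(s["ft_force"]@xs).round(1))
where()
E
python3 - <<'E'
from chk import *
for F in ((-31,34,.6),(-34,23.5,.5),(-34,23.5,0)): print(F,rel(*cellpose(*F)))
E
```

```text
t19.20 q [ 0.7   0.87 -0.43  1.43 -0.14  1.29  0.74] tcp [ 575.7 -162.5   45.8] F [ 0.1  0.7 -1.1] w22.5
F x,y,z -20.3 -1.0 40.0 th 0.599 yaw err -0.0 F_s 0.6
(-31, 34, 0.6) ([-0.002, 0.001, -0.0], [-0.0122, -0.001, -0.0011])
(-34, 23.5, 0.5) ([-0.002, -0.099, -0.0], [-0.0221, -0.001, 0.0087])
(-34, 23.5, 0) ([-0.002, -0.599, 0.0], [-0.0329, -0.001, 0.02])
```

Emit:
arm_command(plan=[[[0, 0, 0], [-0.006, -0.001, 0], 15], [[0, 0, 0], [-0.0122, -0.001, -0.001], 15], [[0, 0, 0], [-0.0122, -0.001, -0.001], 15], [[0, -0.05, 0], [-0.017, -0.001, 0.004], 15], [[0, -0.1, 0], [-0.022, -0.001, 0.0087], 15], [[0, -0.1, 0], [-0.022, -0.001, 0.0087], 15], [[0, -0.1, 0], [-0.022, -0.001, 0.0087], 15]])

```text
time_s: 20.08
tcp_pos: [578.9, -172.4, 27.5]
eef_rot: [-0.202, 0.566, 0.786, 0.145]
ft_force: [-1.8, 6.9, 6.8]
gripper_width: 22.5
```

```bash
python3 - <<'E'
from chk import *
for F in ((-34,23.5,.5),(-34.5,23.5,.25),(-34.5,23.5,0)): print(F,rel(*cellpose(*F)))
E
```

```text
t20.07 q [ 0.68  0.84 -0.41  1.48 -0.09  1.19  0.72] tcp [ 578.9 -172.4   27.5] F [-1.8  6.9  6.8] w22.5
F x,y,z -31.1 -1.0 24.7 th 0.504 yaw err 0.003 F_s 7.1
(-34, 23.5, 0.5) ([-0.002, -0.004, 0.002], [-0.0032, -0.0009, -0.0003])
(-34.5, 23.5, 0.25) ([-0.002, -0.254, 0.003], [-0.0077, -0.0009, 0.0063])
(-34.5, 23.5, 0) ([-0.001, -0.504, 0.003], [-0.0133, -0.0009, 0.0118])
```

Emit:
arm_command(plan=[[[0, 0, 0], [-0.0037, -0.0005, 0], 15], [[0, 0, 0], [-0.0037, -0.0005, 0], 15], [[0, -0.08, 0], [-0.005, -0.0005, 0.002], 15], [[0, -0.17, 0], [-0.0063, -0.0005, 0.004], 15], [[0, -0.25, 0], [-0.0077, -0.0005, 0.0063], 15], [[0, -0.25, 0], [-0.0077, -0.0005, 0.0063], 15]])

```text
time_s: 20.82
tcp_pos: [579.3, -173.9, 17.7]
eef_rot: [-0.103, 0.578, 0.806, 0.073]
ft_force: [-0.8, 8.7, 2.8]
gripper_width: 22.8
```

```bash
python3 - <<'E'
from chk import *
for F in ((-34.5,23.5,.25),(-34.5,23.5,.12),(-34.5,23.5,0),(-34.5,23,0)): print(F,rel(*cellpose(*F)))
E
```

```text
t20.82 q [ 0.56  0.72 -0.34  1.64  0.02  0.96  0.6 ] tcp [ 579.3 -173.9   17.7] F [-0.8  8.7  2.8] w22.8
F x,y,z -32.3 -1.0 22.8 th 0.253 yaw err 0.006 F_s 8.5
(-34.5, 23.5, 0.25) ([-0.003, -0.003, 0.005], [-0.002, -0.0008, -0.0011])
(-34.5, 23.5, 0.12) ([-0.002, -0.133, 0.006], [-0.0039, -0.0008, 0.0025])
(-34.5, 23.5, 0) ([-0.002, -0.253, 0.006], [-0.006, -0.0008, 0.0056])
(-34.5, 23, 0) ([-0.002, -0.253, 0.006], [-0.0062, -0.0008, 0.0061])
```

Emit:
arm_command(plan=[[[0, -0.04, 0], [-0.003, -0.0008, 0], 15], [[0, -0.13, 0], [-0.0045, -0.0008, 0.0025], 15], [[0, -0.2, 0], [-0.0055, -0.0008, 0.0045], 15], [[0, -0.255, 0], [-0.0063, -0.0008, 0.006], 15], [[0, -0.255, 0], [-0.0063, -0.0008, 0.006], 15], [[0, -0.255, 0], [-0.0063, -0.0008, 0.006], 15]])

```text
time_s: 21.58
tcp_pos: [580.6, -178.7, 10.1]
eef_rot: [0.0, 0.584, 0.812, -0.001]
ft_force: [-3.6, 13.8, 9.1]
gripper_width: 22.5
```

```bash
python3 - <<'E'
from chk import *
w=cam("wrist"); np.savez("w10.npz",**w); im=w["img"]; cv2.imwrite("pics/w10.png",im)
hsv=cv2.cvtColor(im,cv2.COLOR_BGR2HSV)
for n,lo,hi in (("orange",(5,130,60),(22,255,255)),("green",(45,100,40),(80,255,255)),("copper",(0,60,60),(12,180,255))):
    m=cv2.inRange(hsv,lo,hi); k,l,st,ce=cv2.connectedComponentsWithStats(m)
    print(n,[st[i].tolist() for i in range(1,k) if st[i,4]>60])
print("lip",[proj(w,W(p)).round(0).tolist() for p in ((31,-20,44),(31,20,44),(38,-20,44))])
print("barrel end top now",proj(w,W((-34+58,0,39.4))).round(), "flat top",proj(w,W((-34,0,39.4))).round())
E
```

```text
t21.57 q [ 0.38  0.62 -0.22  1.8   0.19  0.74  0.38] tcp [ 580.6 -178.7   10.1] F [-3.6 13.8  9.1] w22.5
F x,y,z -35.0 -0.7 22.9 th -0.001 yaw err 0.005 F_s 14.2
orange [[275, 167, 98, 25, 1887], [289, 194, 68, 33, 1699]]
green [[467, 151, 63, 151, 6081], [289, 190, 68, 12, 202], [290, 220, 66, 94, 4475]]
copper [[288, 193, 70, 34, 1692]]
lip [[373.0, 184.0], [276.0, 184.0], [373.0, 167.0]]
barrel end top now [324. 197.] flat top [323. 314.]
```

Emit:
arm_command(plan=[[[0, 0, 0], [0.004, 0, 0], 15], [[0, 0, 0], [0.008, 0, 0], 15], [[0, 0, 0], [0.01, 0, 0], 15], [[0, 0, 0], [0.01, 0, 0], 15]])

```text
time_s: 22.12
tcp_pos: [578.9, -173.6, 10.2]
eef_rot: [0.003, 0.585, 0.811, -0.001]
ft_force: [4.3, 5.6, 5.4]
gripper_width: 22.2
```

```bash
python3 - <<'E'
from chk import *
w=cam("wrist"); im=w["img"]; hsv=cv2.cvtColor(im,cv2.COLOR_BGR2HSV)
o=cv2.resize(im[120:340,200:440],None,fx=2.4,fy=2.4,interpolation=cv2.INTER_CUBIC); cv2.imwrite("pics/w11.png",np.clip(o*1.4,0,255).astype(np.uint8))
for n,lo,hi in (("orange",(5,130,60),(22,255,255)),("green",(45,100,40),(80,255,255)),("copper",(0,60,60),(12,180,255))):
    m=cv2.inRange(hsv,lo,hi); k,l,st,ce=cv2.connectedComponentsWithStats(m)
    print(n,[st[i].tolist() for i in range(1,k) if st[i,4]>60])
print("lip",[proj(w,W(p)).round(0).tolist() for p in ((31,-20,44),(31,20,44),(38,-20,44))])
E
```

```text
t22.12 q [ 0.37  0.62 -0.22  1.81  0.2   0.73  0.36] tcp [ 578.9 -173.6   10.2] F [4.3 5.6 5.4] w22.2
F x,y,z -29.5 -0.6 23.1 th -0.006 yaw err 0.001 F_s 4.0
orange [[275, 181, 98, 47, 3291]]
green [[467, 164, 61, 147, 5619], [296, 198, 54, 4, 130], [290, 221, 66, 93, 4465]]
copper [[289, 198, 69, 30, 1668]]
lip [[372.0, 197.0], [276.0, 197.0], [373.0, 181.0]]
```

Emit:
arm_command(plan=[[[0, 0, 0], [0.003, 0, 0], 15], [[0, 0, 0], [0.005, 0, 0], 15], [[0, 0, 0], [0.005, 0, 0], 15], [[0, 0, 0], [0.005, 0, 0], 60], [[0, 0, 0], [0.005, 0, 0], 60], [[0, 0, 0], [0.005, 0, 0], 60], [[0, 0, 0], [0.005, 0, 0], 60]])

```text
time_s: 23.05
tcp_pos: [575.0, -169.9, 9.0]
eef_rot: [0.001, 0.585, 0.811, -0.003]
ft_force: [-0.0, 0.5, 0.1]
gripper_width: 51.3
```

```bash
cat > see.py <<'E'
from chk import *
w=cam("wrist"); im=w["img"]; hsv=cv2.cvtColor(im,cv2.COLOR_BGR2HSV)
for n,lo,hi in (("orange",(5,130,60),(22,255,255)),("green",(45,100,40),(80,255,255)),("copper",(0,60,60),(12,180,255))):
    m=cv2.inRange(hsv,lo,hi); k,l,st,ce=cv2.connectedComponentsWithStats(m)
    print(n,[st[i].tolist() for i in range(1,k) if st[i,4]>60])
pr=lambda p: proj(w,W(p)).round(0).tolist()
print("lip",[pr(p) for p in ((31,-20,44),(31,20,44),(38,-20,44))],"home: barrel end",pr((35,0,39.4)),"flat top",pr((-23,0,39.4)))
E
python3 see.py
```

```text
t23.05 q [ 0.36  0.61 -0.22  1.82  0.2   0.73  0.36] tcp [ 575.  -169.9    9. ] F [-0.   0.5  0.1] w51.3
F x,y,z -24.8 1.9 22.0 th -0.005 yaw err 0.0 F_s 0.5
orange [[281, 192, 97, 33, 2489], [298, 302, 8, 15, 80], [349, 303, 8, 14, 73]]
green [[475, 176, 59, 120, 4640], [295, 218, 67, 94, 5475]]
copper [[294, 209, 69, 16, 900]]
lip [[378.0, 209.0], [282.0, 209.0], [378.0, 192.0]] home: barrel end [330.0, 197.0] flat top [329.0, 314.0]
```

Emit:
arm_command(plan=[[[0, 0, 0], [0, 0.001, -0.02], 60], [[0, 0, 0], [0, 0.001, -0.06], 60], [[0, 0, 0], [0, 0.001, -0.12], 60], [[0, 0, 0], [0, 0.001, -0.14], 20], [[0, 0, 0], [0, 0.001, -0.14], 0], [[0, 0, 0], [0, 0.001, -0.14], 0], [[0, 0, 0], [0, 0.001, -0.14], 0]])

```text
time_s: 23.98
tcp_pos: [575.4, -168.3, 147.6]
eef_rot: [0.0, 0.585, 0.811, -0.003]
ft_force: [-0.1, -0.1, -0.0]
gripper_width: -0.0
```

```bash
cat >> see.py <<'E'
cv2.imwrite("pics/f.png",np.clip(im*1.4,0,255).astype(np.uint8))
m=cv2.inRange(hsv,(100,120,40),(125,255,255)); cs,_=cv2.findContours(m,cv2.RETR_EXTERNAL,cv2.CHAIN_APPROX_SIMPLE); c=max(cs,key=cv2.contourArea); print("blue poly",cv2.approxPolyDP(c,4,True)[:,0].tolist())
Q=pose(YAW); print("push start", [rel(W(p),Q) for p in ((126,0,110),(126,0,56))])
k,e,h=track(s["joint_pos"],[(W(p),Q) for p in ((126,0,110),(126,0,56),(10,0,56))]); print(k.round(2),e,h)
E
python3 see.py
```

```text
t23.98 q [ 0.39  0.44 -0.26  1.72  0.14  1.    0.41] tcp [ 575.4 -168.3  147.6] F [-0.1 -0.1 -0. ] w-0.0
F x,y,z -23.4 1.0 160.5 th -0.004 yaw err 0.001 F_s -0.0
orange [[301, 154, 49, 17, 704], [308, 217, 8, 16, 78], [335, 216, 8, 17, 90]]
green [[401, 145, 27, 80, 1670], [307, 170, 37, 51, 1711]]
copper [[307, 162, 38, 9, 290]]
lip [[350.0, 162.0], [302.0, 162.0], [350.0, 153.0]] home: barrel end [326.0, 156.0] flat top [326.0, 221.0]
blue poly [[264, 0], [269, 125], [382, 126], [388, 0]]
push start [([-0.004, 0.004, 0.001], [0.1207, 0.0012, 0.0373]), ([-0.004, 0.004, 0.001], [0.1209, 0.0014, 0.0913])]
[ 0.39  0.55 -0.25  1.81  0.18  0.8   0.38] 2.953878280964213e-06 0.0
```

View pics/f.png

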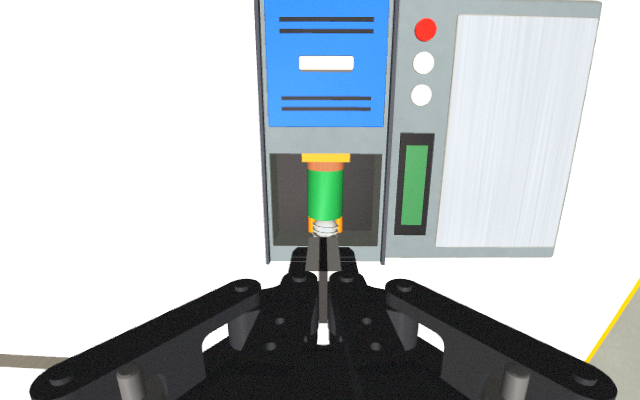

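The cell lies home: the copper end is under the orange lip at (326,158), the flat end is on the spring at (326,225), and the cover is open with its rib at (326,63). Next I go behind the rib.

Emit:
arm_command(plan=[[[0, 0, 0], [0.0627, 0.001, 0.02], 0], [[0, 0, 0], [0.1227, 0.001, 0.04], 0], [[0, 0, 0], [0.1227, 0.001, 0.04], 0], [[0, 0, 0], [0.1227, 0.001, 0.04], 0], [[0, 0, 0], [0.1227, 0.001, 0.075], 0], [[0, 0, 0], [0.1227, 0.001, 0.09], 0], [[0, 0, 0], [0.1227, 0.001, 0.09], 0], [[0, 0, 0], [0.1227, 0.001, 0.09], 0]])

```text
time_s: 25.02
tcp_pos: [539.3, -52.7, 59.3]
eef_rot: [0.002, 0.585, 0.811, -0.002]
ft_force: [-0.3, 0.2, -0.8]
gripper_width: -0.2
```

```bash
python3 - <<'E'
from chk import *
p=s["tcp_pos"]-O; print((p@xs).round(1),(p@ys).round(1),p[2])
Q=pose(YAW); print([rel(W(a),Q) for a in ((60,0,57),(10,0,57),(8,0,57),(25,0,57),(40,0,160))])
E
```

```text
t25.02 q [ 0.22  0.47 -0.28  1.93  0.19  0.76  0.16] tcp [539.3 -52.7  59.3] F [-0.3  0.2 -0.8] w-0.2
F x,y,z 97.7 -1.0 72.3 th -0.006 yaw err 0.0 F_s 0.3
126.6 -1.0 59.32374917692448
[([-0.001, 0.006, 0.0], [-0.0666, -0.001, 0.0027]), ([-0.001, 0.006, 0.0], [-0.1166, -0.001, 0.003]), ([-0.001, 0.006, 0.0], [-0.1186, -0.001, 0.003]), ([-0.001, 0.006, 0.0], [-0.1016, -0.001, 0.0029]), ([-0.001, 0.006, 0.0], [-0.0872, -0.0011, -0.1002])]
```

Emit:
arm_command(plan=[[[0, 0, 0], [-0.02, -0.001, 0.002], 0], [[0, 0, 0], [-0.045, -0.001, 0.002], 0], [[0, 0, 0], [-0.07, -0.001, 0.002], 0], [[0, 0, 0], [-0.095, -0.001, 0.002], 0], [[0, 0, 0], [-0.112, -0.001, 0.002], 0], [[0, 0, 0], [-0.118, -0.001, 0.002], 0], [[0, 0, 0], [-0.12, -0.001, 0.002], 0], [[0, 0, 0], [-0.12, -0.001, 0.002], 0], [[0, 0, 0], [-0.12, -0.001, 0.002], 0]])

```text
time_s: 26.15
tcp_pos: [575.4, -165.5, 57.3]
eef_rot: [0.001, 0.585, 0.811, -0.002]
ft_force: [0.5, -0.1, -0.0]
gripper_width: -0.3
```

```bash
python3 - <<'E'
from chk import *
p=s["tcp_pos"]-O; print((p@xs).round(1),(p@ys).round(1),p[2])
E
```

```text
t26.15 q [ 0.38  0.55 -0.25  1.79  0.19  0.82  0.36] tcp [ 575.4 -165.5   57.3] F [ 0.5 -0.1 -0. ] w-0.3
F x,y,z -20.8 0.1 70.2 th -0.005 yaw err 0.002 F_s -0.2
8.2 0.2 57.25562511578668
```

Emit:
arm_command(plan=[[[0, 0, 0], [-0.003, 0, 0], 0], [[0, 0, 0], [-0.006, 0, 0], 0], [[0, 0, 0], [-0.008, 0, 0], 0], [[0, 0, 0], [-0.008, 0, 0], 0]])

```text
time_s: 26.65
tcp_pos: [578.0, -174.3, 57.2]
eef_rot: [0.002, 0.585, 0.811, -0.002]
ft_force: [0.2, -0.3, 0.8]
gripper_width: -0.2
```

```bash
python3 - <<'E'
from chk import *
p=s["tcp_pos"]-O; print((p@xs).round(1),(p@ys).round(1),p[2])
for n in ("top","wrist"):
    c=cam(n); hsv=cv2.cvtColor(c["img"],cv2.COLOR_BGR2HSV); m=cv2.inRange(hsv,(100,120,40),(125,255,255)); k,l,st,ce=cv2.connectedComponentsWithStats(m)
    print(n,[(st[i].tolist(),ce[i].round().tolist()) for i in range(1,k) if st[i,4]>40], "shut corners",[proj(c,W(a)).round().tolist() for a in ((42,-46,49.5),(42,46,49.5),(-50,46,49.5),(-50,-46,49.5))])
E
```

```text
t26.65 q [ 0.39  0.55 -0.25  1.78  0.19  0.83  0.37] tcp [ 578.  -174.3   57.2] F [ 0.2 -0.3  0.8] w-0.2
F x,y,z -30.0 0.5 70.2 th -0.005 yaw err 0.0 F_s -0.3
-1.0 0.6 57.20696260133349
top [([349, 208, 51, 51, 1603], [374.0, 233.0])] shut corners [[395.0, 205.0], [408.0, 244.0], [446.0, 231.0], [432.0, 193.0]]
wrist [([231, 0, 191, 123, 18308], [325.0, 63.0])] shut corners [[412.0, 157.0], [240.0, 157.0], [250.0, 307.0], [401.0, 307.0]]
```

```bash
python3 - <<'E'
from bay import *
c=cam("top"); im=c["img"]
L=lambda p:((p-O)@xs,(p-O)@ys)
# white rib inside the blue area
hsv=cv2.cvtColor(im,cv2.COLOR_BGR2HSV); m=cv2.inRange(hsv[205:262,346:402],(0,0,120),(180,60,255)); k,l,st,ce=cv2.connectedComponentsWithStats(m)
for i in range(1,k):
    if 5<st[i,4]<200: print(st[i],ce[i]+[346,205],L(at(c,ce[i]+[346,205],64.5)))
w=cam("wrist"); hsv=cv2.cvtColor(w["img"],cv2.COLOR_BGR2HSV); m=cv2.inRange(hsv[0:130],(0,0,120),(180,60,255)); k,l,st,ce=cv2.connectedComponentsWithStats(m)
for i in range(1,k):
    if 30<st[i,4]<9000: print("wrist",st[i],ce[i],L(at(w,ce[i],64.5)))
E
```

```text
[26 20  8 17 62] [375.27419355 233.24193548] (np.float64(106.65160003467729), np.float64(-0.8261016295395818))
[  0  28  10  29 146] [348.7739726  251.56164384] (np.float64(174.65506474023744), np.float64(18.949993207770206))
[ 22  46  34  11 199] [389.95979899 257.65829146] (np.float64(92.94701283193888), np.float64(59.64082046488802))
wrist [ 225    0  202  130 2512] [324.9080414   93.88574841] (np.float64(73.26669266348287), np.float64(0.5163750112394352))
wrist [ 281    6   90   30 2335] [325.48265525  18.68865096] (np.float64(104.94106651963271), np.float64(0.3215149342483714))
```

```bash
python3 - <<'E'
from h import *
w=cam("wrist"); s=arm.read_state(); r=Rt(s)
for x in (-11,0,11):
  for z in (0,-10,-19,-30): print(x,z,proj(w,s["tcp_pos"]+r.apply([x,0,z])).round())
E
```

```text
-11 0 [325. 255.]
-11 -10 [325. 264.]
-11 -19 [325. 272.]
-11 -30 [325. 283.]
0 0 [325. 237.]
0 -10 [325. 244.]
0 -19 [325. 252.]
0 -30 [325. 262.]
11 0 [325. 218.]
11 -10 [325. 224.]
11 -19 [325. 230.]
11 -30 [325. 239.]
```

The cover hasn't moved: its rib is still at x = 105, and the fingers passed over it without any force. I'll grip the rib across its 40 mm width instead, reaching lower.

Emit:
arm_command(plan=[[[0, 0, 0], [0, 0, -0.045], 75], [[0, 0, 0], [0.0625, 0, -0.045], 75], [[0, 0, 0], [0.1065, 0, -0.045], 75], [[0, 0, 0], [0.1065, 0, -0.045], 75], [[0, 0, 0], [0.1065, 0, -0.045], 75], [[0, 0, 0], [0.1065, 0, -0.02], 75], [[0, 0, 0], [0.1065, 0, 0.0], 75], [[0, 0, 0], [0.1065, 0, 0.003], 75], [[0, 0, 0], [0.1065, 0, 0.003], 75], [[0, 0, 0], [0.1065, 0, 0.003], 75]], force=25)

```text
time_s: 28.15
tcp_pos: [545.1, -73.4, 54.5]
eef_rot: [0.002, 0.585, 0.811, -0.002]
ft_force: [-0.2, 0.1, 0.1]
gripper_width: 63.8
```

```bash
python3 - <<'E'
from chk import *
p=s["tcp_pos"]-O; print((p@xs).round(1),(p@ys).round(1),p[2])
E
```

```text
t28.15 q [ 0.25  0.49 -0.28  1.92  0.19  0.76  0.19] tcp [545.1 -73.4  54.5] F [-0.2  0.1  0.1] w63.8
F x,y,z 76.2 0.0 67.4 th -0.006 yaw err 0.0 F_s 0.2
105.1 0.0 54.473418888920285
```

Centred on the rib with no contact. Closing now, 3 mm lower.

Emit:
arm_command(plan=[[[0, 0, 0], [0, 0, 0.003], 75], [[0, 0, 0], [0, 0, 0.003], 20], [[0, 0, 0], [0, 0, 0.003], 20], [[0, 0, 0], [0, 0, 0.003], 20], [[0, 0, 0], [0, 0, 0.003], 20]])

```text
time_s: 28.78
tcp_pos: [544.4, -73.0, 50.7]
eef_rot: [0.002, 0.585, 0.811, -0.002]
ft_force: [0.1, -0.4, -0.8]
gripper_width: 16.8
```

```bash
cat > asc.py <<'E'
from chk import *
w=cam("wrist"); im=w["img"]; h=cv2.cvtColor(im,cv2.COLOR_BGR2HSV)
def ch(p):
    H,S,V=map(int,p)
    if S>110 and V>40: return "B" if 95<H<130 else "o" if H<25 else "G" if 40<H<90 else "c"
    return "." if V<35 else "-" if V<80 else "g" if V<130 else "W"
import sys
r0,r1,c0,c1,st=map(int,sys.argv[1:6])
for r in range(r0,r1,st): print("%3d "%r+"".join(ch(h[r,c]) for c in range(c0,c1,st//2)))
r=Rt(s)
for p in ((105,-20,64.5),(105,20,64.5),(100,0,64.5),(110,0,64.5),(110,20,49.5)): print(p,proj(w,W(p)).round(0))
for d in ((0,0,0),(11,8,0),(11,8,-15),(-11,8,0),(-11,8,-15)): print("tool",d,proj(w,s["tcp_pos"]+r.apply(d)).round(0))
E
python3 asc.py 170 330 250 400 4
```

```text
t28.77 q [ 0.25  0.49 -0.27  1.92  0.2   0.76  0.19] tcp [544.4 -73.   50.7] F [ 0.1 -0.4 -0.8] w16.8
F x,y,z 76.8 0.5 63.7 th -0.005 yaw err 0.001 F_s -0.4
170 BBBBBBBBBBBBBBBBBBBBBBBBBBBBBBBBBBBBBBBBBBBBBBBBBBBBBBBBBBBBBBBBBBBBBBBBBBB
174 BBBBBBBBBBBBBBBBBBBBBBBBBBBBBBBBBBBBBBBBBBBBBBBBBBBBBBBBBBBBBBBBBBBBBBBBBBB
178 BBBBB------------------------------------------------------------------gBBB
182 BBBBBBBBBBBBBBBBBBBBBBBBBBBBBBBBBBBBBBBBBBBBBBBBBBBBBBBBBBBBBBBBBBBBBBBBBBB
186 BBBBBBBBBBBBBBBBBBBBBBBBBBBBBBBBBBBBBBBBBBBBBBBBBBBBBBBBBBBBBBBBBBBBBBBBBBB
190 BBBBBBBBBBBBBBBBBBBBBBBBBBBBBBBBBBBBBBBBBBBBBBBBBBBBBBBBBBBBBBBBBBBBBBBBBBB
194 BBBBBg-----------------------------------------------------------------BBBB
198 BBBBBBBBBBBBBBBBBBBBBBBBBBBBBBBBBBBBBBBBBBBBBBBBBBBBBBBBBBBBBBBBBBBBBBBBBBB
202 BBBBBBBBBBBBBBBBBBBBBBBBBBBBBBBBBBBBBBBBBBBBBBBBBBBBBBBBBBBBBBBBBBBBBBBBBBB
206 BBBBBBBBBBBBBBBBBBBBBBBBBBBBBBBBBBBBBBBBBBBBBBBBBBBBBBBBBBBBBBBBBBBBBBBBBBB
210 BBBBBBBBBBBBBBBBBBBBBBBBBBBBBBBBBBBBBBBBBBBBBBBBBBBBBBBBBBBBBBBBBBBBBBBBBBB
214 BBBBBBBBBBBBBBBBBBBBBBBBBBBBBBBBBBBBBBBBBBBBBBBBBBBBBBBBBBB
[... 1840 characters left out ...]
................
310 .......................---gWWWWWWWWWWWWWWWWWWWW---.........................
314 .......................---gWWWWWWWWWWWWWWWWWWWWg--..-......................
318 ......---..............g--WWWWWWWWWWWWWWWWWWWWWW--g.-............---.......
322 .....----.............-W-gWWWWWWWWWWWWWWWWWWWWWWg-W.-............----......
326 ......................gWWWWWWWWWWWWWWWWWWWWWWWWWWWW--......................
(105, -20, 64.5) [365. 249.]
(105, 20, 64.5) [286. 249.]
(100, 0, 64.5) [326. 258.]
(110, 0, 64.5) [326. 239.]
(110, 20, 49.5) [289. 229.]
tool (0, 0, 0) [325. 237.]
tool (11, 8, 0) [340. 218.]
tool (11, 8, -15) [341. 227.]
tool (-11, 8, 0) [339. 255.]
tool (-11, 8, -15) [340. 268.]
```

The pads sit above the rib, so the real fingertips are about 25 mm short of the TCP. I'll reopen, go lower while watching the force, and grip again.

Emit:
arm_command(plan=[[[0, 0, 0], [0, 0, 0], 70], [[0, 0, 0], [0, 0, 0], 70], [[0, 0, 0], [0, 0, 0], 70], [[0, 0, 0], [0, 0, 0], 70], [[0, 0, 0], [0, 0, 0.006], 70], [[0, 0, 0], [0, 0, 0.012], 70], [[0, 0, 0], [0, 0, 0.018], 70], [[0, 0, 0], [0, 0, 0.018], 70], [[0, 0, 0], [0, 0, 0.018], 70]])

```text
time_s: 29.95
tcp_pos: [544.4, -73.1, 32.7]
eef_rot: [0.002, 0.585, 0.811, -0.002]
ft_force: [0.5, -0.3, 0.7]
gripper_width: 59.9
```

Emit:
arm_command(plan=[[[0, 0, 0], [0, 0, 0], 20], [[0, 0, 0], [0, 0, 0], 20], [[0, 0, 0], [0, 0, 0], 20], [[0, 0, 0], [0, 0, 0], 20]])

```text
time_s: 30.45
tcp_pos: [545.7, -72.8, 33.4]
eef_rot: [0.003, 0.585, 0.811, -0.001]
ft_force: [4.8, 1.3, 3.6]
gripper_width: 38.7
```

The rib is gripped (opening 38.7). Dragging it shut.

Emit:
arm_command(plan=[[[0, 0, 0], [-0.02, 0, 0], 20], [[0, 0, 0], [-0.045, 0, 0], 20], [[0, 0, 0], [-0.07, 0, 0], 20], [[0, 0, 0], [-0.09, 0, 0], 20], [[0, 0, 0], [-0.104, 0, 0], 20], [[0, 0, 0], [-0.109, 0, 0], 20], [[0, 0, 0], [-0.112, 0, 0], 20], [[0, 0, 0], [-0.112, 0, 0], 20], [[0, 0, 0], [-0.112, 0, 0], 20]])

```text
time_s: 31.58
tcp_pos: [580.1, -177.2, 33.4]
eef_rot: [0.001, 0.584, 0.811, -0.001]
ft_force: [3.5, 5.8, 3.1]
gripper_width: 39.1
```

```bash
python3 - <<'E'
from chk import *
p=s["tcp_pos"]-O; print((p@xs).round(1),(p@ys).round(1),p[2])
E
```

```text
t31.57 q [ 0.4   0.59 -0.25  1.79  0.2   0.79  0.36] tcp [ 580.1 -177.2   33.4] F [3.5 5.8 3.1] w39.1
F x,y,z -33.4 -0.6 46.3 th -0.003 yaw err 0.002 F_s 4.4
-4.4 -0.5 33.379615043085934
```

Emit:
arm_command(plan=[[[0, 0, 0], [-0.004, 0, 0], 20], [[0, 0, 0], [-0.004, 0, 0], 20], [[0, 0, 0], [-0.004, 0, 0], 20]])

```text
time_s: 31.95
tcp_pos: [580.1, -177.3, 33.3]
eef_rot: [-0.001, 0.584, 0.812, -0.001]
ft_force: [-2.3, 13.8, 10.0]
gripper_width: 38.9
```

Emit:
arm_command(plan=[[[0, 0, 0], [0.002, 0, 0], 70], [[0, 0, 0], [0.002, 0, 0], 70], [[0, 0, 0], [0.002, 0, 0], 70], [[0, 0, 0], [0.002, 0, -0.02], 70], [[0, 0, 0], [0.002, 0, -0.08], 70], [[0, 0, 0], [0.002, 0, -0.15], 70], [[0, 0, 0], [0.002, 0, -0.16], 70], [[0, 0, 0], [0.002, 0, -0.16], 70]])

```text
time_s: 32.95
tcp_pos: [581.1, -180.7, 195.5]
eef_rot: [0.003, 0.585, 0.811, -0.002]
ft_force: [0.1, -0.2, -1.0]
gripper_width: 59.7
```

```bash
python3 - <<'E'
from chk import *
c=cam("wrist"); hsv=cv2.cvtColor(c["img"],cv2.COLOR_BGR2HSV); m=cv2.inRange(hsv,(100,120,40),(125,255,255)); cs,_=cv2.findContours(m,cv2.RETR_EXTERNAL,cv2.CHAIN_APPROX_SIMPLE); b=max(cs,key=cv2.contourArea)
L=lambda uv,z:[round(float((at(c,uv,z)-O)@a),1) for a in (xs,ys)]
for p in cv2.approxPolyDP(b,4,True)[:,0]: print(p,L(p,49.5))
c=cam("top"); hsv=cv2.cvtColor(c["img"],cv2.COLOR_BGR2HSV)
for nm,lo,hi in (("blue",(100,120,40),(125,255,255)),("orange/amber",(5,120,60),(25,255,255))):
    m=cv2.inRange(hsv,lo,hi); k,l,st,ce=cv2.connectedComponentsWithStats(m); print(nm,[(st[i].tolist(),ce[i].round().tolist()) for i in range(1,k) if st[i,4]>60])
print("top shut",[proj(c,W(a)).round().tolist() for a in ((42,-46,49.5),(42,46,49.5),(-50,46,49.5),(-50,-46,49.5))])
a=cv2.imread("pics/top0.png"); d=cv2.absdiff(a,c["img"]).max(2)
for n,(u,v) in dict(jar_a=(248,128),jar_b=(191,152),spent=(199,246)).items(): print(n,"diff",d[v-14:v+15,u-14:u+15].mean().round(1), cv2.phaseCorrelate(*[np.float32(cv2.cvtColor(i[v-22:v+22,u-22:u+22],cv2.COLOR_BGR2GRAY)) for i in (a,c["img"])]))
E
```

```text
t32.95 q [ 0.43  0.41 -0.29  1.65  0.13  1.1   0.43] tcp [ 581.1 -180.7  195.5] F [ 0.1 -0.2 -1. ] w59.7
F x,y,z -37.0 -0.4 208.5 th -0.008 yaw err 0.0 F_s -0.3
[275 129] [41.3, 45.7]
[278 219] [-48.3, 46.2]
[367 219] [-48.4, -44.4]
[370 129] [41.3, -44.0]
blue [([395, 193, 50, 51, 1556], [419.0, 218.0])]
orange/amber [([0, 68, 640, 16, 1653], [312.0, 72.0]), ([573, 105, 46, 27, 916], [595.0, 118.0]), ([574, 131, 45, 15, 398], [595.0, 139.0]), ([175, 139, 28, 26, 510], [188.0, 151.0]), ([183, 231, 35, 54, 862], [200.0, 260.0])]
top shut [[395.0, 205.0], [408.0, 244.0], [446.0, 231.0], [432.0, 193.0]]
jar_a diff 8.5 ((0.5793538971294048, 0.4657673539645053), 1.0236726896262462)
jar_b diff 7.1 ((0.4508748297496368, 0.45509642820018925), 1.0412282667630985)
spent diff 7.2 ((0.513499849534778, 0.43348587060316746), 0.8317159410170567)
```

```bash
python3 -c "
from station import arm
print(arm.job_done())"
```

```text
the job is handed in; nothing more can be done
None
```

The fresh cell is home in the battery bay with the cover shut, and I handed the job in at about 33 s of the 62 s allowed. The hand-in returned no verdict.

**What I did**
- I lifted the cell out of the stand, laid it in the rest with its nub pointing away from the robot, let go, and took it again across its barrel.
- I pressed it about 19 mm into the spring (8 to 9 N), rolled it flat under the lip, and eased it forward by about 10 mm. I then let go and slid the cover shut by its rib.

**Last checks**
- **Cell:** the wrist picture taken just before closing the cover showed it home under the lip. Its flat end was within about 1 mm of where it should be. I could not check it again once the cover was shut.
- **Cover:** its middle measured at x = -3.5 mm, against -4 mm when shut. When I pushed further, the force rose to 14 N with no movement.
- **Bystanders:** the jars and the spent cell show no change from the first picture.
- **Robot:** the gripper is clear, about 195 mm up, with no load on it.

**What failed or disagreed**
- **First approach to the stand:** it ran into joint limits, so I re-routed the arm.
- **Retreat from the rest:** the arm strayed off its path, but the next picture showed the cell lying in place.
- **First push on the cover:** it passed over the rib without touching it. The real fingertips sit about 25 mm short of the reported tool point, so I reached lower and gripped the rib instead.
- **Opening on the cell:** the gripper read 22 to 28 mm on the 33 mm barrel, probably for the same reason.
- **Scale position:** the wrist camera put the scale about 3 mm off the top-view estimate along the bay. I used the wrist value, and the spring force agreed with it.

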